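# Find the heavy side of a grinding wheel on the balancing stand

## Task

Lift the grinding wheel on its arbor out of the slotted wooden block and set the two ends of the arbor in the V-notches of the balancing stand. Turn the wheel there by hand and feel for its heavy side - the bearing drags, so a wheel that is let go rolls down but stops short of the bottom, on whichever side it came from; try it from both sides - and finish while gripping the wheel still in the notches with its heavy side hanging straight down. Leave the other things on the bench alone.

Things in the scene. Friction and masses are not known exactly. Their poses are not given: they have to be found in the camera images.
- arbor: Steel balancing arbor with the dark grinding wheel that stands on edge in the wooden block; 0.8 kg together. Origin: middle of shaft and wheel, 90 mm above the bench at the start; x along the level shaft. Shaft 12 mm thick, 150 mm long; wheel 150 mm across, 20 mm thick, square to the shaft; on each face a 50 mm flange 6 mm proud, then hub nuts 22 mm across out to 40 mm from the middle.
- wheel (a joint): Turn of the wheel on the shaft, rad, right-handed about the arbor's x, endless; 0: chalk mark along the arbor's z. Start random; the heavy side (hidden denser patch) may be anywhere round the wheel, new each time. Let go in the stand, the wheel rolls for 2 to 3 s and stops with the heavy side 18 to 29 degrees short of straight down, equally from either side; near the top it sticks.
- wheel_mark (a point): Middle of the white chalk mark where it crosses the wheel's rim, 75 mm from the shaft axis; the stroke also runs down both faces. It does not show the heavy side; it tells how the wheel is turned (surer than the joint, as the shaft can creep round by 20 degrees in the notches while the wheel is handled). The rim can be pinched across its 20 mm thickness from above.
- stand: Balancing stand, fixed. Grey base 170 x 130 x 12 mm, origin under its centre; x runs along the line of the notches. Two 8 mm thick Y posts at x = +55 and -55 mm, each with an upward V-notch (90 degrees, bottom at 91.5 mm, mouth 42 mm wide at 113 mm height). Either end of the arbor may go to either post.
- stand_seat (a point): Where the middle of the arbor lies when it rests in both notches and the wheel is midway between the posts: 100 mm above the bench, over the base's centre. The wheel then clears the base by 13 mm.
- rack: Wooden wheel block, fixed, 120 x 190 x 30 mm, origin under its centre; slot along its y, 26 x 90 mm, in which the wheel stands on edge, 15 mm deep; the arbor lies along its x.
- driving_light: Bystander: black round finned driving light, 170 mm across, standing on its U-bracket, 195 mm high; origin at the middle of its underside
- spare_wheel: Bystander: a second dark grey grinding wheel, 150 mm across and 20 mm thick, without arbor, lying flat; origin at the middle of its underside
- spanner: Bystander: steel open-end spanner, 160 mm long, lying flat; origin under its middle
- dressing_stick: Bystander: pale square abrasive stick 18 x 110 x 18 mm, lying flat; origin at the middle of its underside
- nut_jar: Bystander: small glass jar with steel lid, 64 mm across, 85 mm high; origin at the middle of its underside
- tape_roll: Bystander: black tape roll lying flat, 100 mm across, 24 mm high; origin at the middle of its underside
- spray_can: Bystander: blue spray can, 66 mm across, 190 mm high; origin at the middle of its underside
- screwdriver: Bystander: black-handled screwdriver, 190 mm long, lying flat; origin under its middle

How it is judged:
By the outcome, as a careful person would: the job done as asked, in the order asked, and still so for the second after the job is handed in, while the arm keeps its last pose, push and grip.
It also fails if it takes over 72 s, if anything falls off the work surface, if the arm or the gripper's body presses on something with over 40 N, if the wrist force passes 120 N, or if a joint passes its speed limit or range.

## Robot

A 6-joint arm with a two-finger parallel gripper is mounted at the origin on the work surface. World frame = base frame: x ahead of the robot, y to its left, z up, the work surface at z = 0. Lengths are in m, angles in rad, forces in N, time in s.
With the tool pointing down it reaches from about 0.25 to 0.725 m from the base axis. Payload 4 kg.
Tool frame: the origin (TCP) lies between the finger pads; the fingertips stand 11 mm ahead of it and the grasp point (between the pads) lies 8 mm behind it (bot.tip_extent is the distance from the TCP to the fingertips, in m); z points along the fingers, y is the line along which they close (so a half turn about z gives the same grasp; the last joint's range is limited). The gripper opens to 85 mm and grips with 20 to 120 N. Pads are 22 mm wide; open, the fingers measure 114 mm over their backs; the gripper's body (76 mm by 85 mm) begins 54 mm behind the grasp point. The pads swing forward as they close: fully open they stand 13 mm farther back than shut.
Start: joints at [-1.177, 0.241, 0.005, 1.335, 0, 1.571], TCP at [0.192, -0.462, 0.218] pointing down, gripper open.
Joint ranges: [-2.72, 2.72], [-1.05, 1.87], [-1.09, 1.28], [-1.99, 2.15], [-1.42, 1.44], [-3.14, 3.14]. Speed limits (rad/s): [2.79, 2.79, 3.14, 3.14, 3.14, 3.14].

## Interface

Orientations are given as a unit quaternion [x, y, z, w].
In Python, from workcell import bot gives the robot as it stands. The module is installed in compiled form; this text tells all that it offers.
- The arm moves only by the tool drive_tool, never from a script. Its argument "rows" is a list of rows, each an object of numbers: "dx", "dy", "dz": the shift along the tool's x, y, z in units of 50 mm (1.0 is 50 mm); "wx", "wy", "wz": the turn, a rotation vector about the tool's x, y, z in units of 5 degrees (1.0 is 5 degrees); "hand": the finger opening in mm, from 0 to 85.4. A call has 1 to 20 rows; each row is the pose to reach, as a shift and turn from the pose commanded when the call began, along the tool's axes at that moment; what a row does not reach only later rows make up. A row lasts 1/10 s, in which the tool goes at most 50 mm and 8.59 degrees, less where a joint would pass 70% of its speed; a pose out of reach is approached as far as the arm can. A call with a gripper value outside its range is refused whole. The fingers move at their own pace and stop on an object; the grip force is fixed at half the most. Time passes only in rows, so rows that repeat a pose let the fingers close. It gives the time, the measured TCP pose, the force, the opening and the grip force at its end, in the units of the state.
- bot.get_obs(): the state, without advancing time (a new reading comes with each control period).
- bot.camera(name): name is "side" or "top"; returns the picture (384x512x3 uint8, red, green, blue); there is no depth.
- bot.get_calibration(name): a dict with "vfov" (degrees; the focal length in pixels is half the picture's height over the tangent of half this angle, whatever the lens; pixels are square), "cx", "cy" (the principal point, pixels), "k1" (the pictures are not rectified: a ray, as slopes to the right and down, at radius r is drawn at 1 + k1 r^2 times it, then the intrinsics apply), "origin" and "rotation" of the camera in the world. Camera axes: x right, y up, looking along -z (the intrinsics and any distortion apply to the point x, -y, -z); pixel columns grow to the right and rows downward; lengths in m; the calibration is good to about 2 mm. A picture is of the moment at which its call begins. get_calibration takes no time and is no camera call.
- bot.job_done(): hands the job in; it is judged then, once.
Trained networks look in the newest picture that a camera, given by its name, has taken for a name from the list of things; names that differ only in an ending like _2 or _b are one class to them, and where a whole thing is asked for, a point or a joint stands for the part that bears it (a point fixed in the world has none). Each returns a list of dicts, best first, with "score" (0 to 1); they miss things now and then, are a little off and sometimes report something else, mostly with a low value. They report only what shows in the picture. A call takes as long as a camera call.
- bot.look_for(camera, thing): "extent" ([centre column, centre row, width, height] in pixels, round what is visible of it).
- bot.outline_of(camera, thing): "region" (384x512 bool, what is visible of it) and "extent" ([centre column, centre row, width, height] in pixels, round what is visible of it).
The state is a dict: "clock": time; "joint_pos": joint angles; "joint_vel": joint speeds; "tau": joint torques, N m; "eef_pos": TCP position; "tool_rot": TCP orientation; "ft_force": force on the tool from outside, world axes, zero at the start; "ft_torque": the same for the moment, N m; "grip_width": finger opening in m; "grasp_force": force on a finger pad.
Only numpy, scipy, OpenCV 4.12 (cv2) and the standard library are available. Lean on these libraries where they do the work, as an engineer would, in place of code of your own. Each camera call takes 0.05 s, during which the arm holds its last target. There are 200 camera calls.

## Working session

There is one attempt and no reset: what is moved stays moved. The work goes in short steps, Python scripts to look and compute and a tool call to move; the robot and the scene stay as the last step left them, time stands still between calls to the robot, and variables do not carry over. Pictures are saved under pics/ and viewed, at most 10 in all, crops included, and the job is handed in when it is done.

Besides the shell and the picture viewer there is one more tool, called by a JSON object that holds its "name" and its "arguments", one argument or row to a line. drive_tool: Moves the arm, as the interface text tells. Its arguments: {"type":"object","properties":{"rows":{"type":"array","items":{"type":"object","properties":{"dx":{"type":"number"},"dy":{"type":"number"},"dz":{"type":"number"},"wx":{"type":"number"},"wy":{"type":"number"},"wz":{"type":"number"},"hand":{"type":"number"}}}}},"required":["rows"]}

```bash
mkdir -p pics
cat > h.py <<'E'
import numpy as np, cv2
from workcell import bot
from scipy.spatial.transform import Rotation as R
def ray(cam,uv):
    c=bot.get_calibration(cam); f=192/np.tan(np.radians(c['vfov'])/2)
    K=np.array([[f,0,c['cx']],[0,f,c['cy']],[0,0,1.]])
    p=cv2.undistortPoints(np.array([[uv]],float),K,np.array([c['k1'],0,0,0.]))[0,0]
    d=np.array(c['rotation'])@np.array([p[0],-p[1],-1]); return np.array(c['origin']),d
def atz(cam,uv,z):
    o,d=ray(cam,uv); return o+d*(z-o[2])/d[2]
def proj(cam,P):
    c=bot.get_calibration(cam); f=192/np.tan(np.radians(c['vfov'])/2)
    q=(np.array(P)-c['origin'])@np.array(c['rotation']); s=np.array([q[0],-q[1]])/-q[2]
    return s*(1+c['k1']*s@s)*f+[c['cx'],c['cy']]
def snap(cam,name,crop=None,scale=1):
    im=bot.camera(cam)[:,:,::-1]
    if crop: x0,y0,x1,y1=crop; im=im[y0:y1,x0:x1]
    im=cv2.resize(im,None,fx=scale,fy=scale,interpolation=cv2.INTER_CUBIC) if scale!=1 else im
    cv2.imwrite('pics/'+name+'.png',im)
E
python3 - <<'E'
from h import *
a=bot.camera('top');b=bot.camera('side')
im=np.vstack([a,b])[:,:,::-1]; cv2.imwrite('pics/a.png',cv2.resize(np.hstack([a,b])[:,:,::-1],(800,300)))
for n in ['top','side']:
    cv2.imwrite('pics/%s0.png'%n,cv2.resize((a if n=='top' else b)[:,:,::-1],(800,600)))
    c=bot.get_calibration(n);print(n,c['vfov'],c['k1'],np.round(c['origin'],3),np.round(c['rotation'],3).tolist())
    for t in ['arbor','wheel_mark','stand','rack','driving_light','spare_wheel','nut_jar','spray_can','tape_roll']:
        print(t,[(np.round(d['extent']).tolist(),round(d['score'],2)) for d in bot.look_for(n,t)[:2]])
o=bot.get_obs();print(o)
E
```

```text
top 55.645097576584696 0.014532055895533259 [0.448 0.02  1.416] [-0.029, 0.03, 0.714, -0.699]
arbor [([198.0, 209.0, 41.0, 37.0], 0.85), ([198.0, 210.0, 38.0, 18.0], 0.52)]
wheel_mark [([197.0, 208.0, 38.0, 15.0], 0.66)]
stand [([307.0, 215.0, 36.0, 47.0], 0.95), ([393.0, 183.0, 36.0, 26.0], 0.33)]
rack [([202.0, 210.0, 56.0, 43.0], 0.74), ([206.0, 150.0, 28.0, 28.0], 0.73)]
driving_light [([138.0, 181.0, 47.0, 48.0], 0.68), ([258.0, 209.0, 11.0, 42.0], 0.29)]
spare_wheel [([156.0, 229.0, 39.0, 40.0], 0.71), ([197.0, 208.0, 42.0, 17.0], 0.43)]
nut_jar [([299.0, 134.0, 17.0, 23.0], 0.54)]
spray_can [([393.0, 182.0, 38.0, 26.0], 0.87)]
tape_roll [([198.0, 209.0, 38.0, 14.0], 0.18)]
side 43.52356625695035 -0.16708375803662434 [-0.025 -1.054  1.105] [0.419, -0.114, -0.221, 0.873]
arbor []
wheel_mark []
stand [([252.0, 258.0, 67.0, 52.0], 0.88), ([239.0, 224.0, 33.0, 16.0], 0.18)]
rack [([252.0, 258.0, 70.0, 60.0], 0.66), ([339.0, 297.0, 33.0, 64.0], 0.49)]
driving_light [([208.0, 131.0, 46.0, 43.0], 0.57)]
spare_wheel []
nut_jar [([329.0, 221.0, 21.0, 30.0], 0.6)]
spray_can [([339.0, 299.0, 36.0, 62.0], 0.79)]
tape_roll [([262.0, 174.0, 28.0, 19.0], 0.79), ([240.0, 224.0, 32.0, 17.0], 0.37)]
{'clock': 1.0, 'joint_pos': array([-1.17699220e+00,  2.40594354e-01,  5.01733074e-03,  1.33516890e+00,
        3.20509263e-05,  1.57081827e+00]), 'joint_vel': array([-4.99531949e-04, -1.24464925e-03,  7.18119067e-04,  9.45743925e-05,
       -8.43908692e-04,  6.57230334e-05]), 'tau': array([-2.12077689e-04, -3.72214866e+01,  2.52697259e+01,  1.16968433e-03,
        2.49710320e-05, -6.19150256e-06]), 'eef_pos': array([ 0.1918696 , -0.46174378,  0.21791592]), 'tool_rot': array([9.80679485e-01, 1.95621438e-01, 2.06459702e-05, 2.15777131e-05]), 'ft_force': array([-0.69974719, -0.07608701,  0.50415368]), 'ft_torque': array([-0.03471606,  0.00812572,  0.01191143]), 'grasp_force': 0.0, 'grip_width': 0.08541119560007937}
```

View pics/top0.png

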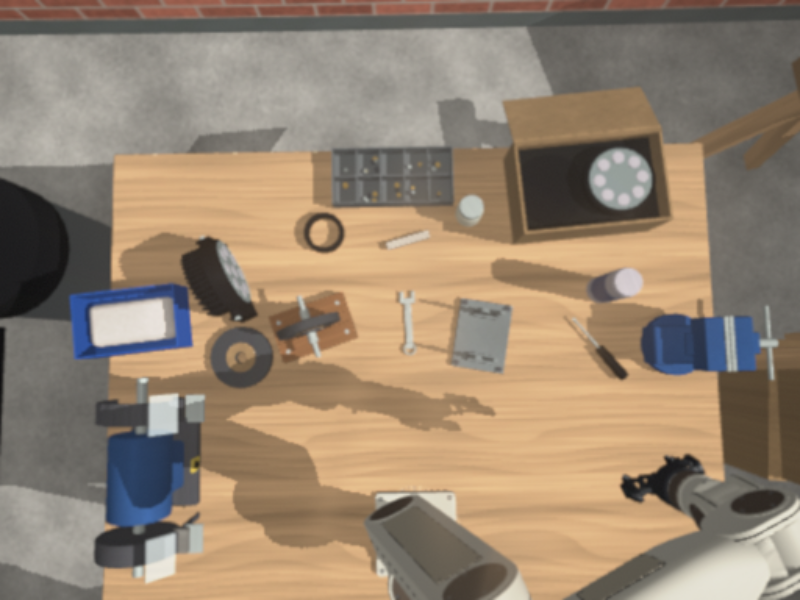

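View pics/side0.png

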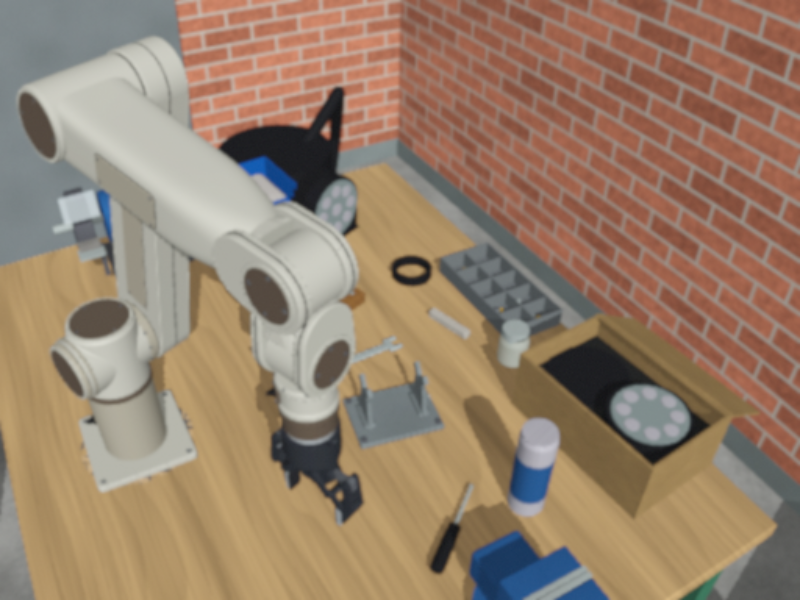

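The top view shows the arbor in the block at about (198,208) and the stand at (307,215), both in 512-px coordinates. The stand's posts lie nearly along the image vertical. Next I'll get finer outlines.

Run:
```python
from h import *
snap('top','crop1',(160,170,350,260),4)
for t,z in [('stand',.012),('rack',.03),('arbor',.09)]:
    d=bot.outline_of('top',t)[0]
    m=d['region'].astype(np.uint8); 
    cs=max(cv2.findContours(m,0,1)[0],key=cv2.contourArea)[:,0,:]
    W=np.array([atz('top',p,z)[:2] for p in cs],np.float32)
    r=cv2.minAreaRect(W*1000); print(t,d['score'],r, np.round(cv2.boxPoints(cv2.minAreaRect(cs)*1 if 0 else cv2.minAreaRect(cs)),1).tolist())
```

```text
Traceback (most recent call last):
  File "h.py", line 10, in atz
    o,d=ray(cam,uv); return o+d*(z-o[2])/d[2]
        ~~~^^^^^^^^
  File "h.py", line 8, in ray
    d=np.array(c['rotation'])@np.array([p[0],-p[1],-1]); return np.array(c['origin']),d
      ~~~~~~~~~~~~~~~~~~~~~~~^~~~~~~~~~~~~~~~~~~~~~~~~~
ValueError: matmul: Input operand 1 has a mismatch in its core dimension 0, with gufunc signature (n?,k),(k,m?)->(n?,m?) (size 3 is different from 4)
```

View pics/crop1.png

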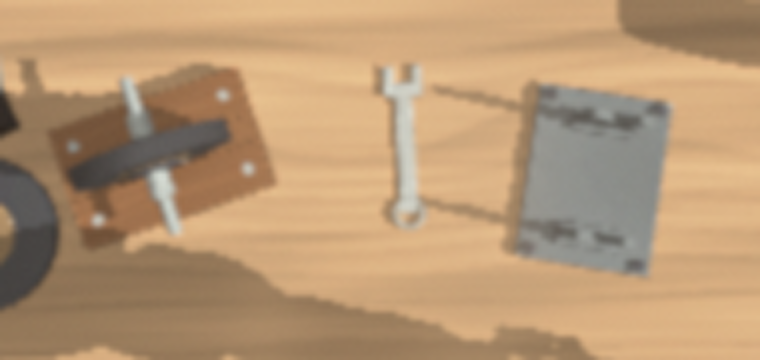

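The crop shows the shaft ends at about (128,80) and (175,233). The base corners are at (540,84), (670,105), (647,275) and (513,252), and the posts sit near (600,118) and (585,235). All are crop pixels at 4x.

```bash
sed -i "s/np.array(c\['rotation'\])/R.from_quat(c['rotation']).as_matrix()/" h.py
python3 - <<'E'
from h import *
print(R.from_quat(bot.get_calibration('top')['rotation']).as_matrix().round(2).tolist())
for t,z in [('stand',.012),('rack',.03),('arbor',.09)]:
    d=bot.outline_of('top',t)[0]
    m=d['region'].astype(np.uint8); 
    cs=max(cv2.findContours(m,0,1)[0],key=cv2.contourArea)[:,0,:]
    W=np.array([atz('top',p,z)[:2] for p in cs],np.float32)
    print(t,cv2.minAreaRect(W*1000))
g=lambda p,z:atz('top',np.array(p)/4+[160-.4,170-.4],z)[:2]*1000
def show(n,P,z):
    Q=np.array([g(p,z) for p in P]);print(n,Q.mean(0).round(),Q.round().tolist());return Q
def ang(a,b): v=a-b; return np.degrees(np.arctan2(v[1],v[0]))
Q=show('shaft',[(128,80),(175,233)],.09);print(ang(Q[0],Q[1]))
Q=show('base',[(540,84),(670,105),(647,275),(513,252)],.012);print(ang(Q[0],Q[3]),ang(Q[1],Q[2]),ang(Q[0],Q[1]))
Q=show('rack',[(235,68),(275,183),(88,248),(50,130)],.03);print(ang(Q[0],Q[1]),ang(Q[0],Q[3]))
Q=show('posts',[(600,118),(585,235)],.1);print(ang(Q[0],Q[1]))
E
```

```text
[[-0.02, 1.0, -0.08], [-1.0, -0.02, 0.0], [-0.0, 0.08, 1.0]]
stand ((468.0751953125, -172.2456512451172), (129.9927520751953, 169.64414978027344), 80.09541320800781)
rack ((511.4259338378906, 194.65496826171875), (117.5883560180664, 96.26240539550781), 17.65689468383789)
arbor ((506.7483215332031, 187.79966735839844), (117.85631561279297, 97.22706604003906), 17.408668518066406)
shaft [496. 239.] [[566.0, 260.0], [426.0, 218.0]]
16.64267923552637
base [ 469. -173.] [[561.0, -125.0], [538.0, -250.0], [376.0, -222.0], [400.0, -94.0]]
-10.737862937825328 -9.7531729986267 79.61368947875245
rack [497. 238.] [[581.0, 168.0], [470.0, 131.0], [413.0, 309.0], [525.0, 345.0]]
18.398211947337003 -72.49653986041642
posts [ 470. -161.] [[522.0, -169.0], [417.0, -152.0]]
-9.13382720788414
```

```bash
cat >> h.py <<'E'
def pose(c,yaw,tilt,r):
    "tool pose: shaft centre c, shaft dir yaw(deg) = tool y, tilt deg about shaft dir (right-handed), TCP at radius r"
    y=np.array([np.cos(np.radians(yaw)),np.sin(np.radians(yaw)),0]); T=R.from_rotvec(np.radians(tilt)*y)
    z=T.apply([0,0,-1]); M=np.column_stack([np.cross(y,z),y,z]); return np.array(c)-r*z,R.from_matrix(M)
def row(c,yaw,tilt,r,frm=None):
    p,M=pose(c,yaw,tilt,r)
    if frm is None: o=bot.get_obs(); p0=np.array(o['eef_pos']); M0=R.from_quat(o['tool_rot'])
    else: p0,M0=pose(*frm)
    d=M0.inv().apply(p-p0)/.05; w=(M0.inv()*M).as_rotvec(degrees=True)/5
    print(dict(zip(['dx','dy','dz','wx','wy','wz'],(*d.round(2),*w.round(2)))))
E
python3 - <<'E'
from h import *
g=lambda p,z:atz('top',np.array(p)/4+[160-.4,170-.4],z)*1000
print(g((149,151),.165).round(), g((149,153),.16).round())
A=[.497,.239,.09]
row(A,17.7,0,.13)
row(A,17.7,0,.054,(A,17.7,0,.13))
E
```

```text
[498. 228. 165.] [496. 229. 160.]
{'dx': np.float64(11.01), 'dy': np.float64(-10.6), 'dz': np.float64(-0.04), 'wx': np.float64(-0.0), 'wy': np.float64(-0.0), 'wz': np.float64(-17.03)}
{'dx': np.float64(0.0), 'dy': np.float64(0.0), 'dz': np.float64(1.52), 'wx': np.float64(0.0), 'wy': np.float64(0.0), 'wz': np.float64(0.0)}
```

{"name": "drive_tool", "arguments": {
  "rows": [
    {"dx": 11.0, "dy": -10.6, "dz": 0, "wz": -17.03, "hand": 55},
    {"dx": 11.0, "dy": -10.6, "dz": 0, "wz": -17.03, "hand": 55},
    {"dx": 11.0, "dy": -10.6, "dz": 0, "wz": -17.03, "hand": 55},
    {"dx": 11.0, "dy": -10.6, "dz": 0, "wz": -17.03, "hand": 55},
    {"dx": 11.0, "dy": -10.6, "dz": 0, "wz": -17.03, "hand": 55},
    {"dx": 11.0, "dy": -10.6, "dz": 0, "wz": -17.03, "hand": 55},
    {"dx": 11.0, "dy": -10.6, "dz": 0, "wz": -17.03, "hand": 55},
    {"dx": 11.0, "dy": -10.6, "dz": 0, "wz": -17.03, "hand": 55},
    {"dx": 11.0, "dy": -10.6, "dz": 0, "wz": -17.03, "hand": 55},
    {"dx": 11.0, "dy": -10.6, "dz": 0, "wz": -17.03, "hand": 55},
    {"dx": 11.0, "dy": -10.6, "dz": 0, "wz": -17.03, "hand": 55},
    {"dx": 11.0, "dy": -10.6, "dz": 0, "wz": -17.03, "hand": 55},
    {"dx": 11.0, "dy": -10.6, "dz": 0, "wz": -17.03, "hand": 55},
    {"dx": 11.0, "dy": -10.6, "dz": 0, "wz": -17.03, "hand": 55},
    {"dx": 11.0, "dy": -10.6, "dz": 0, "wz": -17.03, "hand": 55},
    {"dx": 11.0, "dy": -10.6, "dz": 0, "wz": -17.03, "hand": 55},
    {"dx": 11.0, "dy": -10.6, "dz": 0, "wz": -17.03, "hand": 55},
    {"dx": 11.0, "dy": -10.6, "dz": 0, "wz": -17.03, "hand": 55}
  ]
}}

```text
invalid input at $.rows[0]: expected keys dx, dy, dz, wx, wy, wz, hand
```

{"name": "drive_tool", "arguments": {
  "rows": [
    {"dx": 11.0, "dy": -10.6, "dz": 0, "wx": 0, "wy": 0, "wz": -17.03, "hand": 55},
    {"dx": 11.0, "dy": -10.6, "dz": 0, "wx": 0, "wy": 0, "wz": -17.03, "hand": 55},
    {"dx": 11.0, "dy": -10.6, "dz": 0, "wx": 0, "wy": 0, "wz": -17.03, "hand": 55},
    {"dx": 11.0, "dy": -10.6, "dz": 0, "wx": 0, "wy": 0, "wz": -17.03, "hand": 55},
    {"dx": 11.0, "dy": -10.6, "dz": 0, "wx": 0, "wy": 0, "wz": -17.03, "hand": 55},
    {"dx": 11.0, "dy": -10.6, "dz": 0, "wx": 0, "wy": 0, "wz": -17.03, "hand": 55},
    {"dx": 11.0, "dy": -10.6, "dz": 0, "wx": 0, "wy": 0, "wz": -17.03, "hand": 55},
    {"dx": 11.0, "dy": -10.6, "dz": 0, "wx": 0, "wy": 0, "wz": -17.03, "hand": 55},
    {"dx": 11.0, "dy": -10.6, "dz": 0, "wx": 0, "wy": 0, "wz": -17.03, "hand": 55},
    {"dx": 11.0, "dy": -10.6, "dz": 0, "wx": 0, "wy": 0, "wz": -17.03, "hand": 55},
    {"dx": 11.0, "dy": -10.6, "dz": 0, "wx": 0, "wy": 0, "wz": -17.03, "hand": 55},
    {"dx": 11.0, "dy": -10.6, "dz": 0, "wx": 0, "wy": 0, "wz": -17.03, "hand": 55},
    {"dx": 11.0, "dy": -10.6, "dz": 0, "wx": 0, "wy": 0, "wz": -17.03, "hand": 55},
    {"dx": 11.0, "dy": -10.6, "dz": 0, "wx": 0, "wy": 0, "wz": -17.03, "hand": 55},
    {"dx": 11.0, "dy": -10.6, "dz": 0, "wx": 0, "wy": 0, "wz": -17.03, "hand": 55},
    {"dx": 11.0, "dy": -10.6, "dz": 0, "wx": 0, "wy": 0, "wz": -17.03, "hand": 55},
    {"dx": 11.0, "dy": -10.6, "dz": 0, "wx": 0, "wy": 0, "wz": -17.03, "hand": 55},
    {"dx": 11.0, "dy": -10.6, "dz": 0, "wx": 0, "wy": 0, "wz": -17.03, "hand": 55}
  ]
}}

```text
clock: 3.05
eef_pos: [0.4958, 0.2379, 0.2175]
tool_rot: [0.59, 0.808, -0.001, -0.0]
ft_force: [-0.7, -0.5, -0.4]
grip_width: 0.0552
grasp_force: 0.0
```

Run:
```python
from h import *
snap('side','s1',(110,60,330,240),3.6)
print(bot.look_for('side','arbor')[:1],bot.look_for('side','wheel_mark')[:1])
for P in [[.497,.239,.09],[.497,.239,.165],[.497,.239,.22],[.4685,-.1725,.1]]: print(proj('side',P).round(),((proj('side',P)-[110,60])*3.6).round())
```

```text
[{'extent': [202.4, 170.4, 30.6, 38.0], 'score': 0.82}] [{'extent': [201.1, 169.9, 37.1, 40.4], 'score': 0.59}]
[203. 169.] [333. 394.]
[202. 152.] [330. 331.]
[201. 139.] [327. 283.]
[251. 242.] [507. 656.]
```

View pics/s1.png

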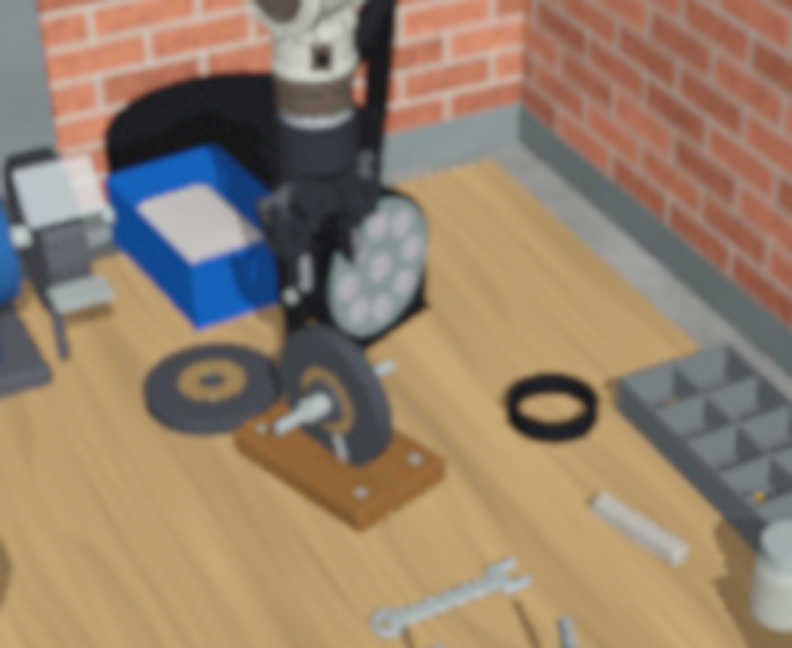

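The side view shows the wheel at about (333,394), matching the projection. The chalk mark is low on the near face at (340,445), and the gripper is above the rim, so I'll descend and grip.

{"name": "drive_tool", "arguments": {
  "rows": [
    {"dx": 0, "dy": 0, "dz": 0.5, "wx": 0, "wy": 0, "wz": 0, "hand": 55},
    {"dx": 0, "dy": 0, "dz": 1.0, "wx": 0, "wy": 0, "wz": 0, "hand": 55},
    {"dx": 0, "dy": 0, "dz": 1.43, "wx": 0, "wy": 0, "wz": 0, "hand": 55},
    {"dx": 0, "dy": 0, "dz": 1.43, "wx": 0, "wy": 0, "wz": 0, "hand": 55},
    {"dx": 0, "dy": 0, "dz": 1.43, "wx": 0, "wy": 0, "wz": 0, "hand": 15},
    {"dx": 0, "dy": 0, "dz": 1.43, "wx": 0, "wy": 0, "wz": 0, "hand": 15},
    {"dx": 0, "dy": 0, "dz": 1.43, "wx": 0, "wy": 0, "wz": 0, "hand": 15},
    {"dx": 0, "dy": 0, "dz": 1.43, "wx": 0, "wy": 0, "wz": 0, "hand": 15},
    {"dx": 0, "dy": 0, "dz": 1.43, "wx": 0, "wy": 0, "wz": 0, "hand": 15},
    {"dx": 0, "dy": 0, "dz": 1.43, "wx": 0, "wy": 0, "wz": 0, "hand": 15},
    {"dx": 0, "dy": 0, "dz": 1.43, "wx": 0, "wy": 0, "wz": 0, "hand": 15}
  ]
}}

```text
clock: 4.3
eef_pos: [0.4976, 0.239, 0.1484]
tool_rot: [0.59, 0.808, 0.001, 0.001]
ft_force: [-0.1, -0.7, 6.2]
grip_width: 0.0167
grasp_force: 58.8
```

{"name": "drive_tool", "arguments": {
  "rows": [
    {"dx": 0, "dy": 0, "dz": -0.3, "wx": 0, "wy": 0, "wz": 0, "hand": 15},
    {"dx": 0, "dy": 0, "dz": -0.7, "wx": 0, "wy": 0, "wz": 0, "hand": 15},
    {"dx": 0, "dy": 0, "dz": -1.1, "wx": 0, "wy": 0, "wz": 0, "hand": 15},
    {"dx": 0, "dy": 0, "dz": -1.5, "wx": 0, "wy": 0, "wz": 0, "hand": 15},
    {"dx": 0, "dy": 0, "dz": -1.5, "wx": 0, "wy": 0, "wz": 0, "hand": 15},
    {"dx": 0, "dy": 0, "dz": -1.5, "wx": 0, "wy": 0, "wz": 0, "hand": 15}
  ]
}}

```text
clock: 4.9
eef_pos: [0.4958, 0.2386, 0.2199]
tool_rot: [0.59, 0.808, -0.001, -0.001]
ft_force: [-0.8, -0.2, -8.2]
grip_width: 0.0167
grasp_force: 59.1
```

Run:
```python
from h import *
o=bot.get_obs(); print(o['eef_pos'],o['ft_force'],o['grip_width'],R.from_quat(o['tool_rot']).as_matrix()[:,1])
bot.camera('side');print(bot.look_for('side','arbor')[:1])
p=o['eef_pos'];print(proj('side',[p[0],p[1],p[2]-.0564]))
row([.4685,-.1725,.165],-10,0,.0575)
```

```text
[0.49577378 0.23856266 0.2198998 ] [-0.81278633 -0.16158442 -8.23546628] 0.016714873276561865 [ 0.9525397   0.30440639 -0.00220587]
[{'extent': [201.1, 154.2, 29.5, 42.0], 'score': 0.56}]
[201.28964128 152.53660598]
{'dx': np.float64(-7.66), 'dy': np.float64(-3.01), 'dz': np.float64(-0.05), 'wx': np.float64(-0.05), 'wy': np.float64(0.02), 'wz': np.float64(5.54)}
```

{"name": "drive_tool", "arguments": {
  "rows": [
    {"dx": -0.4, "dy": -0.15, "dz": 0, "wx": 0, "wy": 0, "wz": 0.3, "hand": 15},
    {"dx": -1.1, "dy": -0.4, "dz": 0, "wx": 0, "wy": 0, "wz": 0.8, "hand": 15},
    {"dx": -2.0, "dy": -0.75, "dz": 0, "wx": 0, "wy": 0, "wz": 1.5, "hand": 15},
    {"dx": -2.9, "dy": -1.1, "dz": 0, "wx": 0, "wy": 0, "wz": 2.1, "hand": 15},
    {"dx": -3.8, "dy": -1.5, "dz": 0, "wx": 0, "wy": 0, "wz": 2.8, "hand": 15},
    {"dx": -4.7, "dy": -1.85, "dz": 0, "wx": 0, "wy": 0, "wz": 3.4, "hand": 15},
    {"dx": -5.6, "dy": -2.2, "dz": 0, "wx": 0, "wy": 0, "wz": 4.1, "hand": 15},
    {"dx": -6.4, "dy": -2.5, "dz": 0, "wx": 0, "wy": 0, "wz": 4.7, "hand": 15},
    {"dx": -7.0, "dy": -2.75, "dz": 0, "wx": 0, "wy": 0, "wz": 5.1, "hand": 15},
    {"dx": -7.4, "dy": -2.9, "dz": 0, "wx": 0, "wy": 0, "wz": 5.4, "hand": 15},
    {"dx": -7.66, "dy": -3.0, "dz": 0, "wx": 0, "wy": 0, "wz": 5.54, "hand": 15},
    {"dx": -7.66, "dy": -3.0, "dz": 0, "wx": 0, "wy": 0, "wz": 5.54, "hand": 15},
    {"dx": -7.66, "dy": -3.0, "dz": 0, "wx": 0, "wy": 0, "wz": 5.54, "hand": 15}
  ]
}}

```text
clock: 6.3
eef_pos: [0.4696, -0.171, 0.2206]
tool_rot: [0.766, 0.643, 0.0, -0.001]
ft_force: [1.1, 0.9, -7.8]
grip_width: 0.0166
grasp_force: 59.3
```

Run:
```python
from h import *
o=bot.get_obs(); print(o['eef_pos'],o['ft_force'],o['grip_width'],R.from_quat(o['tool_rot']).as_matrix()[:,1])
snap('side','s2',(160,140,340,275),4.4)
row([.4685,-.1725,.1635],-10,0,.0584)
c=np.array([.4685,-.1725,0]);u=np.array([np.cos(-.1745),np.sin(-.1745),0])
for s in (-1,1):
  for P in [c+s*.055*u+[0,0,.0915],o['eef_pos']-[0,0,.0584]+s*.075*u]: print(s,((proj('side',P)-[160,140])*4.4).round())
```

```text
[ 0.46964264 -0.17096552  0.22060282] [ 1.06117551  0.89376683 -7.76152924] 0.01655128674600142 [ 0.98490447 -0.17309065 -0.00167455]
{'dx': np.float64(-0.05), 'dy': np.float64(-0.02), 'dz': np.float64(-0.02), 'wx': np.float64(-0.02), 'wy': np.float64(-0.02), 'wz': np.float64(0.02)}
-1 [321. 477.]
-1 [291. 405.]
1 [476. 441.]
1 [509. 356.]
```

View pics/s2.png

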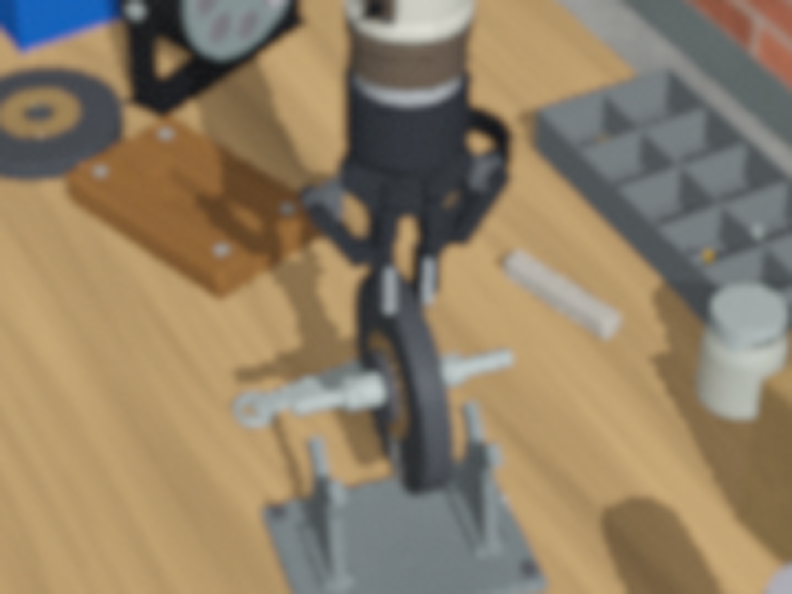

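The shaft's right end at (510,357) matches the projection, and the V bottoms are near (321,477) and (476,441). The wheel sits between the posts, so I'll lower it.

{"name": "drive_tool", "arguments": {
  "rows": [
    {"dx": -0.04, "dy": -0.02, "dz": 0.3, "wx": 0, "wy": 0, "wz": 0, "hand": 15},
    {"dx": -0.04, "dy": -0.02, "dz": 0.6, "wx": 0, "wy": 0, "wz": 0, "hand": 15},
    {"dx": -0.04, "dy": -0.02, "dz": 0.85, "wx": 0, "wy": 0, "wz": 0, "hand": 15},
    {"dx": -0.04, "dy": -0.02, "dz": 1.0, "wx": 0, "wy": 0, "wz": 0, "hand": 15},
    {"dx": -0.04, "dy": -0.02, "dz": 1.1, "wx": 0, "wy": 0, "wz": 0, "hand": 15},
    {"dx": -0.04, "dy": -0.02, "dz": 1.18, "wx": 0, "wy": 0, "wz": 0, "hand": 15},
    {"dx": -0.04, "dy": -0.02, "dz": 1.22, "wx": 0, "wy": 0, "wz": 0, "hand": 15},
    {"dx": -0.04, "dy": -0.02, "dz": 1.22, "wx": 0, "wy": 0, "wz": 0, "hand": 15}
  ]
}}

```text
clock: 7.15
eef_pos: [0.4689, -0.1735, 0.1606]
tool_rot: [0.766, 0.643, 0.0, 0.0]
ft_force: [0.8, -0.5, -7.9]
grip_width: 0.0165
grasp_force: 59.2
```

{"name": "drive_tool", "arguments": {
  "rows": [
    {"dx": 0, "dy": 0, "dz": 0.04, "wx": 0, "wy": 0, "wz": 0, "hand": 15},
    {"dx": 0, "dy": 0, "dz": 0.06, "wx": 0, "wy": 0, "wz": 0, "hand": 15},
    {"dx": 0, "dy": 0, "dz": 0.06, "wx": 0, "wy": 0, "wz": 0, "hand": 15}
  ]
}}

```text
clock: 7.45
eef_pos: [0.4698, -0.1742, 0.159]
tool_rot: [0.766, 0.643, 0.001, 0.002]
ft_force: [0.1, -0.2, 0.8]
grip_width: 0.0166
grasp_force: 60.9
```

```bash
cat >> h.py <<'E'
C=np.array([.4693,-.1738,.1003]); U=np.array([np.cos(np.radians(-10)),np.sin(np.radians(-10)),0])
def mark(dump=None):
    A=np.arange(-180,180,1.)
    out={}
    for cam in ('side','top'):
        im=bot.camera(cam).astype(np.float32); g=im.min(axis=2); o=np.array(bot.get_calibration(cam)['origin'])
        if dump: cv2.imwrite('pics/%s_%s.png'%(dump,cam),im[:,:,::-1])
        for nm in ('face','rim'):
            s=np.full(360,np.nan)
            for i,a in enumerate(A):
                e=R.from_rotvec(np.radians(a)*U).apply([0,0,1])
                if nm=='face': pts=[C-.010*U+r*e for r in (.055,.06,.065,.07)]; n=-U
                else: pts=[C+k*U+.075*e for k in (-.005,0,.005)]; n=e
                v=o-pts[1]; 
                if v@n/np.linalg.norm(v)<.2: continue
                q=np.array([proj(cam,p) for p in pts],np.float32)
                s[i]=cv2.remap(g,q[:,0].copy(),q[:,1].copy(),1).mean()
            if np.isfinite(s).any():
                m=np.nanmedian(s); ok=np.nan_to_num(s-m); pk=int(np.argmax(ok)); w=[(pk+k)%360 for k in range(-9,10)]
                ww=np.clip(ok[w]-.4*ok[pk],0,None); c=A[pk]+(ww*np.arange(-9,10)).sum()/ww.sum()
                hi=ok.copy(); hi[w]=0; p2=int(np.argmax(hi))
                out[cam+nm]=(round(c,1),round(float(ok[pk])),A[p2],round(float(hi[p2])),round(float(m)))
    print(out)
E
python3 - <<'E'
from h import *
mark('m0')
im=cv2.imread('pics/m0_side.png');t=cv2.imread('pics/m0_top.png')
for i in range(0,360,30):
    p=C-.01*U+.075*R.from_rotvec(np.radians(i)*U).apply([0,0,1]); 
    q=proj('side',p); print(i,((q-[200,180])*5).round(),end=' ')
cv2.imwrite('pics/m0c.png',np.hstack([cv2.resize(im[180:290,200:290],None,fx=5,fy=5,interpolation=2),cv2.resize(t[175:252,280:345],None,fx=5,fy=5,interpolation=2).copy().__class__((550,325,3),np.uint8) if 0 else cv2.resize(t[170:260,280:345],(325,550),interpolation=2)]))
E
```

```text
{'sideface': (np.float64(-138.3), 135, np.float64(-129.0), 81, 57), 'siderim': (np.float64(-15.8), 35, np.float64(48.0), 19, 84), 'toprim': (np.float64(59.4), 132, np.float64(37.0), 123, 71)}
0 [241. 222.] 30 [262. 278.] 60 [278. 346.] 90 [282. 405.] 120 [275. 437.] 150 [260. 435.] 180 [240. 403.] 210 [221. 349.] 240 [207. 288.] 270 [202. 233.] 300 [207. 198.] 330 [221. 193.] [ WARN:0@0.702] global loadsave.cpp:1063 imwrite_ Unsupported depth image for selected encoder is fallbacked to CV_8U.
```

View pics/m0c.png

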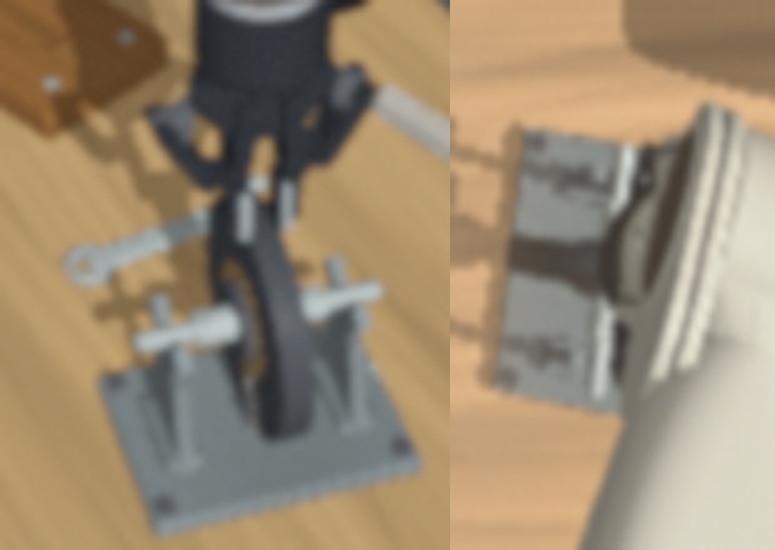

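Both shaft ends lie in the notches at about (178,335) and (347,300). I'll work out the starting mark angle from the earlier rack picture, then release.

Run:
```python
from h import *
u=np.array([np.cos(np.radians(17.7)),np.sin(np.radians(17.7)),0]); c=np.array([.4965,.2385,.09])
for i in range(140,221,10):
    e=R.from_rotvec(np.radians(i)*u).apply([0,0,1])
    print(i,[((proj('side',c-.01*u+r*e)-[110,60])*3.6).round().tolist() for r in (.055,.075)])
```

```text
140 [[352.0, 448.0], [361.0, 465.0]]
150 [[346.0, 449.0], [354.0, 467.0]]
160 [[341.0, 448.0], [346.0, 466.0]]
170 [[335.0, 446.0], [338.0, 463.0]]
180 [[329.0, 443.0], [330.0, 458.0]]
190 [[322.0, 438.0], [321.0, 452.0]]
200 [[316.0, 432.0], [313.0, 444.0]]
210 [[310.0, 425.0], [305.0, 435.0]]
220 [[305.0, 418.0], [297.0, 424.0]]
```

{"name": "drive_tool", "arguments": {
  "rows": [
    {"dx": 0, "dy": 0, "dz": 0, "wx": 0, "wy": 0, "wz": 0, "hand": 50},
    {"dx": 0, "dy": 0, "dz": 0, "wx": 0, "wy": 0, "wz": 0, "hand": 50},
    {"dx": 0, "dy": 0, "dz": 0, "wx": 0, "wy": 0, "wz": 0, "hand": 50},
    {"dx": 0, "dy": 0, "dz": -0.6, "wx": 0, "wy": 0, "wz": 0, "hand": 50},
    {"dx": 0, "dy": 0, "dz": -1.2, "wx": 0, "wy": 0, "wz": 0, "hand": 50},
    {"dx": -0.6, "dy": 0, "dz": -1.3, "wx": 0, "wy": 0, "wz": 0, "hand": 50},
    {"dx": -1.4, "dy": 0, "dz": -1.3, "wx": 0, "wy": 0, "wz": 0, "hand": 50},
    {"dx": -2.3, "dy": 0, "dz": -1.3, "wx": 0, "wy": 0, "wz": 0, "hand": 50}
  ]
}}

```text
clock: 8.35
eef_pos: [0.4492, -0.2872, 0.2231]
tool_rot: [0.765, 0.644, 0.0, 0.001]
ft_force: [0.4, -0.5, 0.0]
grip_width: 0.0498
grasp_force: 0.0
```

Run:
```python
from h import *
mark('m1')
```

```text
{'sideface': (np.float64(-138.7), 140, np.float64(-129.0), 84, 51), 'siderim': (np.float64(33.0), 46, np.float64(24.0), 25, 78), 'toprim': (np.float64(23.3), 26, np.float64(67.0), 17, 82)}[ WARN:0@1.577] global loadsave.cpp:1063 imwrite_ Unsupported depth image for selected encoder is fallbacked to CV_8U.
```

{"name": "drive_tool", "arguments": {
  "rows": [
    {"dx": -0.9, "dy": 0, "dz": 0, "wx": 0, "wy": 0, "wz": 0, "hand": 50},
    {"dx": -1.7, "dy": 0, "dz": 0, "wx": 0, "wy": 0, "wz": 0, "hand": 50},
    {"dx": -2.3, "dy": 0, "dz": 0, "wx": 0, "wy": 0, "wz": 0, "hand": 50},
    {"dx": -2.7, "dy": 0, "dz": 0, "wx": 0, "wy": 0, "wz": 0, "hand": 50}
  ]
}}

```text
clock: 8.85
eef_pos: [0.4249, -0.4212, 0.2218]
tool_rot: [0.766, 0.642, 0.0, -0.0]
ft_force: [0.7, 0.1, -0.2]
grip_width: 0.0501
grasp_force: 0.0
```

Run:
```python
from h import *
mark('m2')
```

```text
{'sideface': (np.float64(-134.0), 103, np.float64(-143.0), 63, 48), 'siderim': (np.float64(-28.6), 26, np.float64(60.0), 12, 63), 'toprim': (np.float64(63.1), 37, np.float64(57.0), 25, 65)}[ WARN:0@1.587] global loadsave.cpp:1063 imwrite_ Unsupported depth image for selected encoder is fallbacked to CV_8U.
```

{"name": "drive_tool", "arguments": {
  "rows": [
    {"dx": 0, "dy": 0, "dz": 0, "wx": 0, "wy": 0, "wz": 0, "hand": 50},
    {"dx": 0, "dy": 0, "dz": 0, "wx": 0, "wy": 0, "wz": 0, "hand": 50},
    {"dx": 0, "dy": 0, "dz": 0, "wx": 0, "wy": 0, "wz": 0, "hand": 50},
    {"dx": 0, "dy": 0, "dz": 0, "wx": 0, "wy": 0, "wz": 0, "hand": 50},
    {"dx": 0, "dy": 0, "dz": 0, "wx": 0, "wy": 0, "wz": 0, "hand": 50},
    {"dx": 0, "dy": 0, "dz": 0, "wx": 0, "wy": 0, "wz": 0, "hand": 50},
    {"dx": 0, "dy": 0, "dz": 0, "wx": 0, "wy": 0, "wz": 0, "hand": 50},
    {"dx": 0, "dy": 0, "dz": 0, "wx": 0, "wy": 0, "wz": 0, "hand": 50},
    {"dx": 0, "dy": 0, "dz": 0, "wx": 0, "wy": 0, "wz": 0, "hand": 50},
    {"dx": 0, "dy": 0, "dz": 0, "wx": 0, "wy": 0, "wz": 0, "hand": 50},
    {"dx": 0, "dy": 0, "dz": 0, "wx": 0, "wy": 0, "wz": 0, "hand": 50},
    {"dx": 0, "dy": 0, "dz": 0, "wx": 0, "wy": 0, "wz": 0, "hand": 50},
    {"dx": 0, "dy": 0, "dz": 0, "wx": 0, "wy": 0, "wz": 0, "hand": 50},
    {"dx": 0, "dy": 0, "dz": 0, "wx": 0, "wy": 0, "wz": 0, "hand": 50},
    {"dx": 0, "dy": 0, "dz": 0, "wx": 0, "wy": 0, "wz": 0, "hand": 50}
  ]
}}

```text
clock: 10.45
eef_pos: [0.4253, -0.4197, 0.2224]
tool_rot: [0.766, 0.643, -0.0, -0.0]
ft_force: [-1.2, 0.7, 0.7]
grip_width: 0.05
grasp_force: 0.0
```

Run:
```python
from h import *
mark('m3')
print(bot.look_for('side','wheel_mark')[:1],bot.look_for('top','wheel_mark')[:1])
ims=[]
for n in '123':
    a=cv2.imread(f'pics/m{n}_side.png')[180:290,200:290];t=cv2.imread(f'pics/m{n}_top.png')[175:255,280:340]
    ims.append(np.vstack([cv2.resize(a,(265,324),interpolation=2),cv2.resize(t,(265,270),interpolation=2)[:,:]]))
cv2.imwrite('pics/m123.png',np.hstack(ims))
for n,o,k in (('side',[200,180],(265/90,324/110)),('top',[280,175],(265/60,270/80))):
  for i in range(0,360,30):
    e=R.from_rotvec(np.radians(i)*U).apply([0,0,1]); print(n,i,((proj(n,C+.075*e)-o)*k).round())
```

```text
{'sideface': (np.float64(-134.1), 103, np.float64(-143.0), 63, 48), 'siderim': (np.float64(-28.8), 24, np.float64(49.0), 14, 64), 'toprim': (np.float64(63.1), 38, np.float64(57.0), 25, 65)}
[{'extent': [248.5, 241.5, 27.6, 53.0], 'score': 0.64}] [{'extent': [310.7, 215.1, 40.0, 5.7], 'score': 0.54}]
side 0 [152. 129.]
side 30 [164. 162.]
side 60 [173. 202.]
side 90 [176. 236.]
side 120 [172. 255.]
side 150 [162. 254.]
side 180 [150. 235.]
side 210 [139. 204.]
side 240 [131. 168.]
side 270 [128. 135.]
side 300 [131. 115.]
side 330 [140. 112.]
top 0 [153. 129.]
top 30 [199. 135.]
top 60 [227. 140.]
top 90 [230. 141.]
top 120 [209. 140.]
top 150 [171. 137.]
top 180 [126. 132.]
top 210 [ 84. 126.]
top 240 [ 55. 122.]
top 270 [ 48. 120.]
top 300 [ 64. 120.]
top 330 [103. 124.][ WARN:0@0.603] global loadsave.cpp:1063 imwrite_ Unsupported depth image for selected encoder is fallbacked to CV_8U.
```

View pics/m123.png

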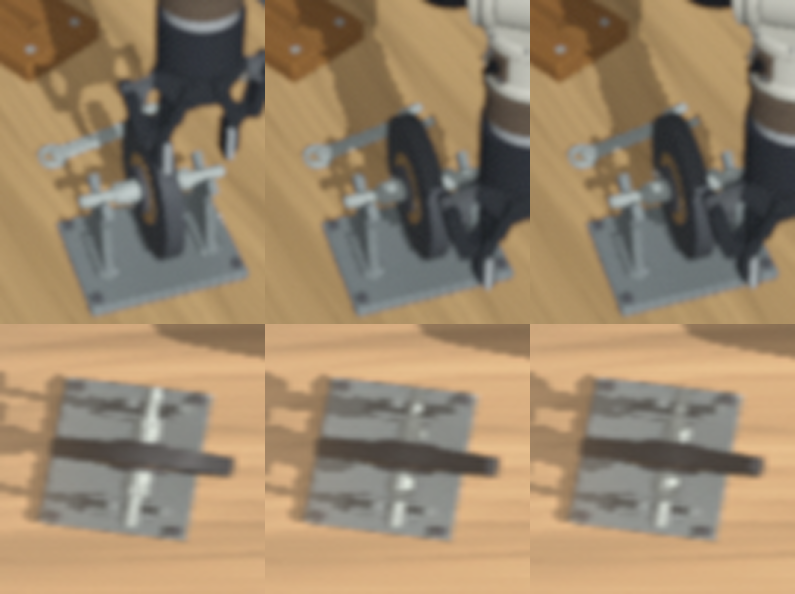

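The shaft is in the notches and the wheel has stopped: frames 2 and 3 are alike. No mark shows on the visible rim, so I'll check the oblique face numerically.

Run:
```python
from h import *
for n in ('m0','m1','m2','m3'):
    g=cv2.imread(f'pics/{n}_side.png').min(axis=2).astype(np.float32)
    L=[]
    for rr in (.045,.058,.068):
      s=[]
      for a in range(90,331,10):
        p=proj('side',C-.010*U+rr*R.from_rotvec(np.radians(a)*U).apply([0,0,1]))
        s.append(int(cv2.remap(g,np.float32([p[0]]),np.float32([p[1]]),1)[0,0]))
      print(n,rr,s)
a=[cv2.imread(f'pics/m{k}_side.png')[180:290,200:290].astype(int) for k in '0123']
for i,j in ((0,1),(1,3),(2,3)):
    d=np.abs(a[i]-a[j]).max(2); d=d[45:,30:62]; print(i,j,d.max(), np.argwhere(d>25)[:12].tolist())
```

```text
m0 0.045 [50, 46, 43, 44, 49, 58, 72, 87, 84, 58, 52, 51, 142, 191, 164, 71, 48, 49, 47, 46, 45, 42, 43, 44, 45]
m0 0.058 [46, 45, 43, 42, 44, 51, 69, 82, 80, 73, 53, 49, 101, 191, 156, 52, 50, 49, 50, 48, 55, 47, 42, 41, 45]
m0 0.068 [53, 51, 47, 45, 46, 55, 70, 88, 82, 70, 64, 59, 77, 190, 144, 56, 54, 57, 57, 92, 87, 71, 55, 45, 38]
m1 0.045 [50, 47, 43, 43, 43, 43, 43, 45, 48, 48, 50, 58, 144, 190, 162, 70, 49, 49, 47, 46, 42, 42, 42, 43, 43]
m1 0.058 [46, 44, 41, 43, 43, 43, 43, 43, 45, 47, 49, 50, 116, 190, 153, 52, 50, 48, 48, 47, 53, 48, 42, 41, 43]
m1 0.068 [52, 50, 47, 45, 46, 51, 56, 54, 56, 56, 61, 59, 99, 188, 142, 54, 54, 56, 57, 93, 90, 69, 55, 46, 43]
m2 0.045 [48, 44, 41, 41, 42, 42, 42, 44, 47, 47, 46, 46, 90, 117, 122, 73, 47, 46, 45, 44, 40, 40, 40, 40, 40]
m2 0.058 [43, 41, 41, 40, 41, 41, 43, 43, 42, 45, 48, 46, 71, 120, 136, 61, 47, 45, 46, 44, 44, 42, 39, 40, 40]
m2 0.068 [49, 49, 45, 42, 43, 50, 55, 53, 54, 54, 58, 55, 64, 120, 138, 55, 51, 52, 55, 67, 63, 53, 48, 44, 40]
m3 0.045 [48, 44, 42, 41, 40, 40, 41, 43, 46, 49, 47, 47, 89, 117, 121, 80, 58, 46, 46, 42, 39, 39, 39, 40, 40]
m3 0.058 [44, 42, 40, 41, 41, 43, 42, 42, 43, 45, 48, 46, 72, 121, 134, 88, 50, 46, 45, 45, 44, 42, 39, 41, 40]
m3 0.068 [50, 48, 45, 43, 44, 50, 54, 52, 53, 55, 57, 54, 64, 121, 135, 89, 51, 52, 53, 67, 64, 54, 49, 44, 39]
0 1 99 [[0, 0], [0, 17], [0, 18], [0, 19], [0, 20], [0, 21], [0, 25], [0, 26], [0, 27], [0, 28], [0, 29], [1, 0]]
1 3 104 [[0, 1], [0, 2], [0, 10], [0, 11], [0, 25], [0, 26], [0, 27], [0, 30], [1, 1], [1, 2], [1, 25], [1, 26]]
2 3 35 [[13, 12], [13, 13], [14, 13]]
```

Before release the mark was at about 165°. It has since rolled in the positive direction and is emerging from behind the shaft end at about 240°. That means the heavy side came down the positive way, so next I'll grip, turn about +80° and release from the other side.

```bash
cat >> h.py <<'E'
def prof(n,a0=90,a1=331,st=5,radii=(.045,.058,.068)):
    g=cv2.imread(f'pics/{n}_side.png').min(axis=2).astype(np.float32)
    for rr in radii:
      P=[proj('side',C-.010*U+rr*R.from_rotvec(np.radians(a)*U).apply([0,0,1])) for a in range(a0,a1,st)]
      print(n,rr,[int(cv2.remap(g,np.float32([p[0]]),np.float32([p[1]]),1)[0,0]) for p in P])
E
python3 - <<'E' 2>/dev/null
from h import *
mark('m4'); prof('m3',200,271,5); prof('m4',200,271,5)
row(C,-10,0,.15); row(C,-10,-40,.14)
row(C,-10,-40,.058,(C,-10,-40,.14))
E
```

```text
{'sideface': (np.float64(-134.0), 103, np.float64(-143.0), 62, 48), 'siderim': (np.float64(-28.8), 23, np.float64(49.0), 13, 64), 'toprim': (np.float64(63.1), 38, np.float64(57.0), 25, 65)}
m3 0.045 [47, 60, 89, 108, 117, 125, 121, 99, 80, 71, 58, 49, 46, 46, 46]
m3 0.058 [46, 50, 72, 105, 121, 143, 134, 99, 88, 68, 50, 47, 46, 46, 45]
m3 0.068 [54, 54, 64, 99, 121, 154, 135, 91, 89, 59, 51, 52, 52, 53, 53]
m4 0.045 [47, 60, 90, 109, 118, 125, 121, 99, 82, 71, 59, 50, 47, 45, 45]
m4 0.058 [46, 50, 71, 104, 121, 143, 134, 100, 88, 69, 50, 47, 46, 46, 46]
m4 0.068 [54, 54, 65, 97, 120, 154, 136, 91, 90, 58, 51, 51, 53, 53, 53]
{'dx': np.float64(5.0), 'dy': np.float64(0.01), 'dz': np.float64(-0.56), 'wx': np.float64(-0.0), 'wy': np.float64(-0.0), 'wz': np.float64(0.0)}
{'dx': np.float64(6.8), 'dy': np.float64(0.01), 'dz': np.float64(0.3), 'wx': np.float64(0.0), 'wy': np.float64(-8.0), 'wz': np.float64(0.0)}
{'dx': np.float64(0.0), 'dy': np.float64(-0.0), 'dz': np.float64(1.64), 'wx': np.float64(0.0), 'wy': np.float64(0.0), 'wz': np.float64(0.0)}
```

{"name": "drive_tool", "arguments": {
  "rows": [
    {"dx": 0.8, "dy": 0, "dz": -0.5, "wx": 0, "wy": 0, "wz": 0, "hand": 50},
    {"dx": 1.7, "dy": 0, "dz": -0.6, "wx": 0, "wy": 0, "wz": 0, "hand": 50},
    {"dx": 2.6, "dy": 0, "dz": -0.6, "wx": 0, "wy": 0, "wz": 0, "hand": 50},
    {"dx": 3.5, "dy": 0, "dz": -0.6, "wx": 0, "wy": 0, "wz": 0, "hand": 50},
    {"dx": 4.4, "dy": 0, "dz": -0.6, "wx": 0, "wy": -1, "wz": 0, "hand": 50},
    {"dx": 5.2, "dy": 0, "dz": -0.5, "wx": 0, "wy": -2.5, "wz": 0, "hand": 50},
    {"dx": 5.8, "dy": 0, "dz": -0.3, "wx": 0, "wy": -4, "wz": 0, "hand": 50},
    {"dx": 6.3, "dy": 0, "dz": 0, "wx": 0, "wy": -5.6, "wz": 0, "hand": 50},
    {"dx": 6.6, "dy": 0, "dz": 0.2, "wx": 0, "wy": -7, "wz": 0, "hand": 50},
    {"dx": 6.8, "dy": 0, "dz": 0.3, "wx": 0, "wy": -8, "wz": 0, "hand": 50},
    {"dx": 6.8, "dy": 0, "dz": 0.3, "wx": 0, "wy": -8, "wz": 0, "hand": 50},
    {"dx": 6.8, "dy": 0, "dz": 0.3, "wx": 0, "wy": -8, "wz": 0, "hand": 50}
  ]
}}

```text
clock: 11.95
eef_pos: [0.4845, -0.0843, 0.2069]
tool_rot: [0.719, 0.605, -0.262, 0.22]
ft_force: [-0.7, -0.4, 1.6]
grip_width: 0.0495
grasp_force: 0.0
```

```bash
python3 - <<'E' 2>/dev/null
from h import *
print(bot.get_obs()['eef_pos'],bot.get_obs()['joint_pos'].round(2))
row(C,-10,-40,.058)
for t in range(-30,41,10): row(C,-10,t,.058,(C,-10,-40,.058))
E
```

```text
[ 0.48453091 -0.08433403  0.20694078] [ 0.22  0.42  0.02  1.48 -0.64  2.07]
{'dx': np.float64(-0.02), 'dy': np.float64(0.01), 'dz': np.float64(1.64), 'wx': np.float64(0.0), 'wy': np.float64(-0.0), 'wz': np.float64(0.03)}
{'dx': np.float64(-0.2), 'dy': np.float64(0.0), 'dz': np.float64(0.02), 'wx': np.float64(-0.0), 'wy': np.float64(2.0), 'wz': np.float64(0.0)}
{'dx': np.float64(-0.4), 'dy': np.float64(-0.0), 'dz': np.float64(0.07), 'wx': np.float64(0.0), 'wy': np.float64(4.0), 'wz': np.float64(0.0)}
{'dx': np.float64(-0.58), 'dy': np.float64(0.0), 'dz': np.float64(0.16), 'wx': np.float64(0.0), 'wy': np.float64(6.0), 'wz': np.float64(0.0)}
{'dx': np.float64(-0.75), 'dy': np.float64(0.0), 'dz': np.float64(0.27), 'wx': np.float64(-0.0), 'wy': np.float64(8.0), 'wz': np.float64(-0.0)}
{'dx': np.float64(-0.89), 'dy': np.float64(-0.0), 'dz': np.float64(0.41), 'wx': np.float64(0.0), 'wy': np.float64(10.0), 'wz': np.float64(0.0)}
{'dx': np.float64(-1.0), 'dy': np.float64(0.0), 'dz': np.float64(0.58), 'wx': np.float64(0.0), 'wy': np.float64(12.0), 'wz': np.float64(-0.0)}
{'dx': np.float64(-1.09), 'dy': np.float64(-0.0), 'dz': np.float64(0.76), 'wx': np.float64(0.0), 'wy': np.float64(14.0), 'wz': np.float64(-0.0)}
{'dx': np.float64(-1.14), 'dy': np.float64(0.0), 'dz': np.float64(0.96), 'wx': np.float64(0.0), 'wy': np.float64(16.0), 'wz': np.float64(0.0)}
```

{"name": "drive_tool", "arguments": {
  "rows": [
    {"dx": 0, "dy": 0, "dz": 0.6, "wx": 0, "wy": 0, "wz": 0, "hand": 50},
    {"dx": 0, "dy": 0, "dz": 1.2, "wx": 0, "wy": 0, "wz": 0, "hand": 50},
    {"dx": 0, "dy": 0, "dz": 1.6, "wx": 0, "wy": 0, "wz": 0, "hand": 50},
    {"dx": 0, "dy": 0, "dz": 1.6, "wx": 0, "wy": 0, "wz": 0, "hand": 50},
    {"dx": 0, "dy": 0, "dz": 1.6, "wx": 0, "wy": 0, "wz": 0, "hand": 15},
    {"dx": 0, "dy": 0, "dz": 1.6, "wx": 0, "wy": 0, "wz": 0, "hand": 15},
    {"dx": 0, "dy": 0, "dz": 1.6, "wx": 0, "wy": 0, "wz": 0, "hand": 15},
    {"dx": 0, "dy": 0, "dz": 1.6, "wx": 0, "wy": 0, "wz": 0, "hand": 15},
    {"dx": 0, "dy": 0, "dz": 1.6, "wx": 0, "wy": 0, "wz": 0, "hand": 15},
    {"dx": 0, "dy": 0, "dz": 1.6, "wx": 0, "wy": 0, "wz": 0, "hand": 15}
  ]
}}

```text
clock: 12.95
eef_pos: [0.4755, -0.1343, 0.1474]
tool_rot: [0.719, 0.605, -0.261, 0.22]
ft_force: [-3.2, 3.5, 5.0]
grip_width: 0.0149
grasp_force: 3.1
```

```bash
python3 - <<'E' 2>/dev/null
from h import *
o=bot.get_obs();p=o['eef_pos']-C;print(p,np.linalg.norm(p-p@U*U),p@U,np.degrees(np.arctan2(-(p@np.cross([0,0,1],U)),p[2])),o['ft_force'])
mark('m5'); prof('m5',200,271,5)
E
```

```text
[0.00617547 0.03949915 0.0471108 ] 0.06178302981139543 -0.0007773017592120517 -40.31312732665254 [-3.17496131  3.4762877   4.99187742]
{'sideface': (np.float64(-138.5), 141, np.float64(-129.0), 89, 55), 'siderim': (np.float64(47.2), 23, np.float64(-31.0), 15, 83), 'toprim': (np.float64(22.3), 24, np.float64(67.0), 19, 83)}
m5 0.045 [53, 86, 146, 184, 196, 189, 168, 129, 96, 80, 65, 55, 52, 50, 50]
m5 0.058 [51, 55, 106, 173, 195, 189, 159, 113, 97, 71, 54, 53, 51, 52, 52]
m5 0.068 [63, 61, 84, 160, 193, 188, 150, 101, 90, 61, 57, 57, 58, 61, 61]
```

{"name": "drive_tool", "arguments": {
  "rows": [
    {"dx": 0, "dy": 0, "dz": 0, "wx": 0, "wy": 0, "wz": 0, "hand": 5},
    {"dx": 0, "dy": 0, "dz": 0, "wx": 0, "wy": 0, "wz": 0, "hand": 5},
    {"dx": 0, "dy": 0, "dz": 0, "wx": 0, "wy": 0, "wz": 0, "hand": 5}
  ]
}}

```text
clock: 13.35
eef_pos: [0.4764, -0.1345, 0.1474]
tool_rot: [0.72, 0.605, -0.261, 0.22]
ft_force: [-1.9, 5.9, 7.7]
grip_width: 0.0049
grasp_force: 4.4
```

```bash
python3 - <<'E' 2>/dev/null
from h import *
o=bot.get_obs();print(o['eef_pos'],o['grip_width'],o['grasp_force'],o['ft_force'])
snap('side','s5',(200,150,310,260),5)
E
```

```text
[ 0.47637511 -0.13445518  0.14743777] 0.004944357532673027 4.431784451007843 [-1.87572112  5.92542434  7.70917167]
```

View pics/s5.png

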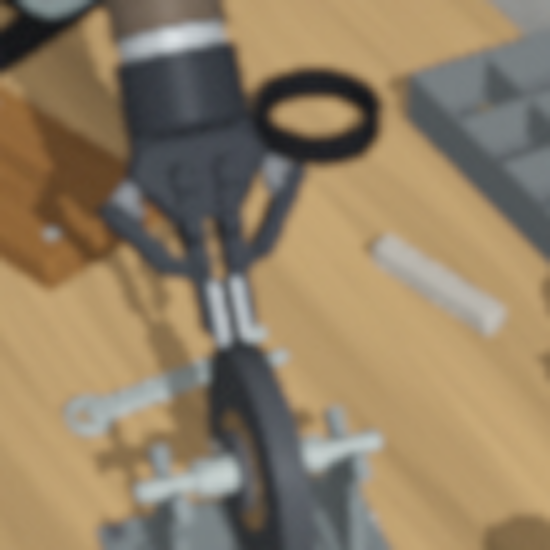

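The picture shows the fingers closed just outside the rim at about (230,345), not straddling it. I'll check the geometry.

```bash
python3 - <<'E' 2>/dev/null
from h import *
o=bot.get_obs();M=R.from_quat(o['tool_rot']).as_matrix();p=o['eef_pos']
f=lambda P:((proj('side',P)-[200,150])*5).round()
print('tcp',f(p),'tip',f(p+.011*M[:,2]),'grasp',f(p-.008*M[:,2]),'C',f(C),'shaft ends',f(C-.075*U),f(C+.075*U),bot.tip_extent)
for a in range(-80,121,20):
  e=R.from_rotvec(np.radians(a)*U).apply([0,0,1]);print(a,f(C+.075*e-.01*U),f(C+.075*e+.01*U))
E
```

```text
tcp [236. 359.] tip [240. 378.] grasp [233. 346.] C [257. 462.] shaft ends [135. 490.] [375. 434.] 0.011
-80 [202. 368.] [234. 362.]
-60 [207. 348.] [238. 341.]
-40 [215. 341.] [248. 334.]
-20 [227. 349.] [260. 342.]
0 [241. 372.] [275. 365.]
20 [256. 407.] [289. 400.]
40 [268. 451.] [302. 443.]
60 [278. 496.] [311. 488.]
80 [282. 537.] [315. 529.]
100 [281. 569.] [314. 561.]
120 [275. 587.] [308. 579.]
```

{"name": "drive_tool", "arguments": {
  "rows": [
    {"dx": 0, "dy": 0, "dz": -0.5, "wx": 0, "wy": 0, "wz": 0, "hand": 5},
    {"dx": 0, "dy": 0, "dz": -0.8, "wx": 0, "wy": 0, "wz": 0, "hand": 50},
    {"dx": 0, "dy": 0, "dz": -0.8, "wx": 0, "wy": 0, "wz": 0, "hand": 50},
    {"dx": 0, "dy": 0, "dz": -0.8, "wx": 0, "wy": 0, "wz": 0, "hand": 50},
    {"dx": 0, "dy": 0, "dz": -0.8, "wx": 0, "wy": 0, "wz": 0, "hand": 50},
    {"dx": 0, "dy": 0, "dz": -0.2, "wx": 0, "wy": 0, "wz": 0, "hand": 50},
    {"dx": 0, "dy": 0, "dz": 0.1, "wx": 0, "wy": 0, "wz": 0, "hand": 50},
    {"dx": 0, "dy": 0, "dz": 0.3, "wx": 0, "wy": 0, "wz": 0, "hand": 50},
    {"dx": 0, "dy": 0, "dz": 0.3, "wx": 0, "wy": 0, "wz": 0, "hand": 50}
  ]
}}

```text
clock: 14.3
eef_pos: [0.4722, -0.1461, 0.1334]
tool_rot: [0.72, 0.604, -0.263, 0.219]
ft_force: [0.6, 0.7, -0.2]
grip_width: 0.0499
grasp_force: 0.0
```

```bash
python3 - <<'E' 2>/dev/null
from h import *
o=bot.get_obs();p=o['eef_pos']-C;print(np.linalg.norm(p-p@U*U),p@U,o['ft_force'])
mark('m6');prof('m5',200,271,5,(.058,)); prof('m6',200,271,5,(.058,))
snap('side','s6',(200,150,310,260),5)
E
```

```text
0.043201496415969515 -0.0019756509603576122 [ 0.5650068   0.7487967  -0.15839254]
{'sideface': (np.float64(-138.5), 141, np.float64(-129.0), 90, 55), 'siderim': (np.float64(-29.1), 37, np.float64(48.0), 22, 83), 'toprim': (np.float64(22.9), 24, np.float64(67.0), 17, 84)}
m5 0.058 [51, 55, 106, 173, 195, 189, 159, 113, 97, 71, 54, 53, 51, 52, 52]
m6 0.058 [51, 55, 105, 173, 195, 189, 160, 113, 99, 80, 58, 52, 50, 51, 51]
```

View pics/s6.png

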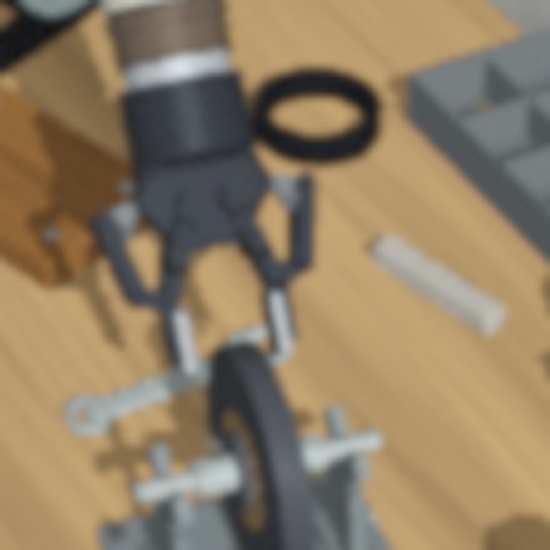

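At open 50 the fingertips are at (190,375) and (285,355), straddling the rim by about 15 mm. I'll go 12 mm deeper and close.

{"name": "drive_tool", "arguments": {
  "rows": [
    {"dx": 0, "dy": 0.03, "dz": 0.2, "wx": 0, "wy": 0, "wz": 0, "hand": 50},
    {"dx": 0, "dy": 0.03, "dz": 0.25, "wx": 0, "wy": 0, "wz": 0, "hand": 40},
    {"dx": 0, "dy": 0.03, "dz": 0.25, "wx": 0, "wy": 0, "wz": 0, "hand": 10},
    {"dx": 0, "dy": 0.03, "dz": 0.25, "wx": 0, "wy": 0, "wz": 0, "hand": 10},
    {"dx": 0, "dy": 0.03, "dz": 0.25, "wx": 0, "wy": 0, "wz": 0, "hand": 10},
    {"dx": 0, "dy": 0.03, "dz": 0.25, "wx": 0, "wy": 0, "wz": 0, "hand": 10},
    {"dx": 0, "dy": 0.03, "dz": 0.25, "wx": 0, "wy": 0, "wz": 0, "hand": 10}
  ]
}}

```text
clock: 15.15
eef_pos: [0.4738, -0.1532, 0.1251]
tool_rot: [0.72, 0.604, -0.262, 0.22]
ft_force: [0.6, -0.5, -0.2]
grip_width: 0.0188
grasp_force: 60.7
```

```bash
python3 - <<'E' 2>/dev/null
from h import *
o=bot.get_obs();p=o['eef_pos']-C;r=np.linalg.norm(p-p@U*U);print(r,p@U,np.degrees(np.arctan2(-(p@np.cross([0,0,1],U)),p[2])),o['ft_force'],o['grip_width'])
mark('m7'); prof('m7',200,271,5,(.058,.068))
for t in range(-30,41,10): row(C,-10,t,.031,(C,-10,-40,.031))
E
```

```text
0.03253442685283665 0.0008221052660861369 -40.3747569698109 [ 0.6432864  -0.4999229  -0.20401421] 0.018779528923932438
{'sideface': (np.float64(-138.4), 139, np.float64(-45.0), 120, 57), 'siderim': (np.float64(47.2), 22, np.float64(-31.0), 17, 83), 'toprim': (np.float64(23.1), 24, np.float64(67.0), 17, 84)}
m7 0.058 [51, 54, 105, 172, 195, 189, 160, 112, 97, 77, 56, 52, 52, 51, 53]
m7 0.068 [63, 60, 84, 160, 193, 188, 150, 99, 96, 65, 57, 56, 59, 59, 65]
{'dx': np.float64(-0.11), 'dy': np.float64(0.0), 'dz': np.float64(0.01), 'wx': np.float64(-0.0), 'wy': np.float64(2.0), 'wz': np.float64(0.0)}
{'dx': np.float64(-0.21), 'dy': np.float64(0.0), 'dz': np.float64(0.04), 'wx': np.float64(0.0), 'wy': np.float64(4.0), 'wz': np.float64(0.0)}
{'dx': np.float64(-0.31), 'dy': np.float64(0.0), 'dz': np.float64(0.08), 'wx': np.float64(0.0), 'wy': np.float64(6.0), 'wz': np.float64(0.0)}
{'dx': np.float64(-0.4), 'dy': np.float64(0.0), 'dz': np.float64(0.15), 'wx': np.float64(-0.0), 'wy': np.float64(8.0), 'wz': np.float64(-0.0)}
{'dx': np.float64(-0.47), 'dy': np.float64(0.0), 'dz': np.float64(0.22), 'wx': np.float64(0.0), 'wy': np.float64(10.0), 'wz': np.float64(0.0)}
{'dx': np.float64(-0.54), 'dy': np.float64(0.0), 'dz': np.float64(0.31), 'wx': np.float64(0.0), 'wy': np.float64(12.0), 'wz': np.float64(-0.0)}
{'dx': np.float64(-0.58), 'dy': np.float64(0.0), 'dz': np.float64(0.41), 'wx': np.float64(0.0), 'wy': np.float64(14.0), 'wz': np.float64(-0.0)}
{'dx': np.float64(-0.61), 'dy': np.float64(0.0), 'dz': np.float64(0.51), 'wx': np.float64(0.0), 'wy': np.float64(16.0), 'wz': np.float64(0.0)}
```

{"name": "drive_tool", "arguments": {
  "rows": [
    {"dx": -0.05, "dy": 0, "dz": 0, "wx": 0, "wy": 1, "wz": 0, "hand": 10},
    {"dx": -0.11, "dy": 0, "dz": 0.01, "wx": 0, "wy": 2, "wz": 0, "hand": 10},
    {"dx": -0.16, "dy": 0, "dz": 0.02, "wx": 0, "wy": 3, "wz": 0, "hand": 10},
    {"dx": -0.21, "dy": 0, "dz": 0.04, "wx": 0, "wy": 4, "wz": 0, "hand": 10},
    {"dx": -0.26, "dy": 0, "dz": 0.06, "wx": 0, "wy": 5, "wz": 0, "hand": 10},
    {"dx": -0.31, "dy": 0, "dz": 0.08, "wx": 0, "wy": 6, "wz": 0, "hand": 10}
  ]
}}

```text
clock: 15.85
eef_pos: [0.471, -0.1673, 0.1318]
tool_rot: [0.763, 0.641, -0.065, 0.055]
ft_force: [-0.0, -0.6, -8.0]
grip_width: 0.0188
grasp_force: 60.0
```

```bash
python3 - <<'E' 2>/dev/null
from h import *
C2=C-[0,0,.0015]
for t in range(-5,41,5): row(C2,-10,t,.0325,(C,-10,-10,.0325))
E
```

```text
{'dx': np.float64(-0.05), 'dy': np.float64(-0.0), 'dz': np.float64(0.03), 'wx': np.float64(-0.0), 'wy': np.float64(1.0), 'wz': np.float64(-0.0)}
{'dx': np.float64(-0.11), 'dy': np.float64(-0.0), 'dz': np.float64(0.04), 'wx': np.float64(0.0), 'wy': np.float64(2.0), 'wz': np.float64(-0.0)}
{'dx': np.float64(-0.16), 'dy': np.float64(-0.0), 'dz': np.float64(0.05), 'wx': np.float64(0.0), 'wy': np.float64(3.0), 'wz': np.float64(-0.0)}
{'dx': np.float64(-0.22), 'dy': np.float64(-0.0), 'dz': np.float64(0.07), 'wx': np.float64(0.0), 'wy': np.float64(4.0), 'wz': np.float64(0.0)}
{'dx': np.float64(-0.27), 'dy': np.float64(-0.0), 'dz': np.float64(0.09), 'wx': np.float64(0.0), 'wy': np.float64(5.0), 'wz': np.float64(0.0)}
{'dx': np.float64(-0.32), 'dy': np.float64(0.0), 'dz': np.float64(0.12), 'wx': np.float64(0.0), 'wy': np.float64(6.0), 'wz': np.float64(-0.0)}
{'dx': np.float64(-0.37), 'dy': np.float64(-0.0), 'dz': np.float64(0.15), 'wx': np.float64(0.0), 'wy': np.float64(7.0), 'wz': np.float64(-0.0)}
{'dx': np.float64(-0.41), 'dy': np.float64(-0.0), 'dz': np.float64(0.18), 'wx': np.float64(0.0), 'wy': np.float64(8.0), 'wz': np.float64(-0.0)}
{'dx': np.float64(-0.45), 'dy': np.float64(-0.0), 'dz': np.float64(0.22), 'wx': np.float64(0.0), 'wy': np.float64(9.0), 'wz': np.float64(-0.0)}
{'dx': np.float64(-0.49), 'dy': np.float64(0.0), 'dz': np.float64(0.26), 'wx': np.float64(0.0), 'wy': np.float64(10.0), 'wz': np.float64(-0.0)}
```

{"name": "drive_tool", "arguments": {
  "rows": [
    {"dx": 0, "dy": 0, "dz": 0.03, "wx": 0, "wy": 0, "wz": 0, "hand": 10},
    {"dx": -0.05, "dy": 0, "dz": 0.03, "wx": 0, "wy": 1, "wz": 0, "hand": 10},
    {"dx": -0.11, "dy": 0, "dz": 0.04, "wx": 0, "wy": 2, "wz": 0, "hand": 10},
    {"dx": -0.16, "dy": 0, "dz": 0.05, "wx": 0, "wy": 3, "wz": 0, "hand": 10},
    {"dx": -0.22, "dy": 0, "dz": 0.07, "wx": 0, "wy": 4, "wz": 0, "hand": 10},
    {"dx": -0.27, "dy": 0, "dz": 0.09, "wx": 0, "wy": 5, "wz": 0, "hand": 10},
    {"dx": -0.32, "dy": 0, "dz": 0.12, "wx": 0, "wy": 6, "wz": 0, "hand": 10}
  ]
}}

```text
clock: 16.55
eef_pos: [0.4683, -0.1838, 0.1301]
tool_rot: [0.754, 0.633, 0.134, -0.112]
ft_force: [-3.2, 1.1, 3.9]
grip_width: 0.0189
grasp_force: 61.5
```

{"name": "drive_tool", "arguments": {
  "rows": [
    {"dx": -0.06, "dy": 0, "dz": 0, "wx": 0, "wy": 1, "wz": 0, "hand": 10},
    {"dx": -0.11, "dy": 0, "dz": 0.01, "wx": 0, "wy": 2, "wz": 0, "hand": 10},
    {"dx": -0.17, "dy": 0, "dz": 0.02, "wx": 0, "wy": 3, "wz": 0, "hand": 10},
    {"dx": -0.22, "dy": 0, "dz": 0.04, "wx": 0, "wy": 4, "wz": 0, "hand": 10},
    {"dx": -0.27, "dy": 0, "dz": 0.06, "wx": 0, "wy": 5, "wz": 0, "hand": 10},
    {"dx": -0.27, "dy": 0, "dz": 0.06, "wx": 0, "wy": 5, "wz": 0, "hand": 10}
  ]
}}

```text
clock: 17.15
eef_pos: [0.4659, -0.1965, 0.1208]
tool_rot: [0.708, 0.592, 0.294, -0.248]
ft_force: [-3.4, -1.3, 7.5]
grip_width: 0.019
grasp_force: 62.6
```

```bash
python3 - <<'E' 2>/dev/null
from h import *
o=bot.get_obs();p=o['eef_pos']-C;r=np.linalg.norm(p-p@U*U);z=R.from_quat(o['tool_rot']).as_matrix()[:,2]
print(r,p@U,np.degrees(np.arctan2((z@np.cross([0,0,1],U)),-z[2])),o['ft_force'],o['grip_width'])
mark('m8'); prof('m8',200,361,5)
g=cv2.imread('pics/m8_top.png').min(axis=2).astype(np.float32)
for k in (-.005,0,.005): print([(a,int(cv2.remap(g,*[np.float32([v]) for v in proj('top',C+k*U+.075*R.from_rotvec(np.radians(a)*U).apply([0,0,1]))],1)[0,0])) for a in range(270,361,5)])
print([d for d in bot.look_for('top','wheel_mark')[:1]])
E
```

```text
0.03079065649148462 0.0005893988147884478 45.22154156593985 [-3.37703634 -1.3476904   7.50903939] 0.019019676394298943
{'sideface': (np.float64(-144.0), 65, np.float64(-130.0), 26, 48), 'siderim': (np.float64(-27.8), 49, np.float64(82.0), 29, 47), 'toprim': (np.float64(-33.6), 63, np.float64(67.0), 25, 66)}
m8 0.045 [80, 88, 102, 103, 83, 69, 68, 67, 53, 44, 44, 45, 45, 44, 44, 44, 44, 45, 48, 52, 58, 63, 68, 74, 78, 74, 70, 65, 57, 53, 49, 45, 45]
m8 0.058 [51, 62, 90, 109, 94, 64, 70, 61, 47, 46, 46, 45, 45, 45, 44, 43, 43, 43, 46, 47, 48, 52, 58, 65, 68, 66, 65, 61, 56, 51, 46, 42, 40]
m8 0.068 [54, 52, 77, 114, 104, 69, 77, 58, 52, 50, 49, 49, 52, 51, 52, 58, 64, 64, 62, 59, 54, 55, 59, 64, 70, 74, 70, 66, 55, 47, 41, 41, 40]
[(270, 83), (275, 79), (280, 74), (285, 67), (290, 64), (295, 63), (300, 63), (305, 63), (310, 63), (315, 62), (320, 76), (325, 124), (330, 104), (335, 65), (340, 63), (345, 66), (350, 68), (355, 70), (360, 68)]
[(270, 80), (275, 77), (280, 72), (285, 66), (290, 63), (295, 63), (300, 63), (305, 63), (310, 62), (315, 61), (320, 74), (325, 124), (330, 106), (335, 63), (340, 62), (345, 65), (350, 69), (355, 70), (360, 69)]
[(270, 82), (275, 79), (280, 75), (285, 71), (290, 68), (295, 70), (300, 72), (305, 71), (310, 72), (315, 71), (320, 84), (325, 124), (330, 108), (335, 68), (340, 63), (345, 65), (350, 68), (355, 68), (360, 68)]
[{'extent': [312.1, 212.5, 39.5, 9.8], 'score': 0.66}]
```

Held in the notches, the mark now reads −33.6° (326.4°) from the top camera. Subtracting the 85.4° turn puts the first stop at 241°. Now I'll release from this side.

{"name": "drive_tool", "arguments": {
  "rows": [
    {"dx": 0, "dy": 0, "dz": 0, "wx": 0, "wy": 0, "wz": 0, "hand": 50},
    {"dx": 0, "dy": 0, "dz": 0, "wx": 0, "wy": 0, "wz": 0, "hand": 50},
    {"dx": 0, "dy": 0, "dz": 0, "wx": 0, "wy": 0, "wz": 0, "hand": 50},
    {"dx": 0, "dy": 0, "dz": -0.6, "wx": 0, "wy": 0, "wz": 0, "hand": 50},
    {"dx": 0, "dy": 0, "dz": -1.2, "wx": 0, "wy": 0, "wz": 0, "hand": 50},
    {"dx": 0, "dy": 0, "dz": -1.7, "wx": 0, "wy": 0, "wz": 0, "hand": 50},
    {"dx": 0, "dy": 0, "dz": -1.7, "wx": 0, "wy": 0, "wz": 0, "hand": 50}
  ]
}}

```text
clock: 18.0
eef_pos: [0.4566, -0.2571, 0.1831]
tool_rot: [0.708, 0.594, 0.293, -0.243]
ft_force: [0.6, 0.2, -0.1]
grip_width: 0.0502
grasp_force: 0.0
```

{"name": "drive_tool", "arguments": {
  "rows": [
    {"dx": 0, "dy": 0, "dz": 0, "wx": 0, "wy": 0, "wz": 0, "hand": 50},
    {"dx": 0, "dy": 0, "dz": 0, "wx": 0, "wy": 0, "wz": 0, "hand": 50},
    {"dx": 0, "dy": 0, "dz": 0, "wx": 0, "wy": 0, "wz": 0, "hand": 50},
    {"dx": 0, "dy": 0, "dz": 0, "wx": 0, "wy": 0, "wz": 0, "hand": 50},
    {"dx": 0, "dy": 0, "dz": 0, "wx": 0, "wy": 0, "wz": 0, "hand": 50},
    {"dx": 0, "dy": 0, "dz": 0, "wx": 0, "wy": 0, "wz": 0, "hand": 50},
    {"dx": 0, "dy": 0, "dz": 0, "wx": 0, "wy": 0, "wz": 0, "hand": 50},
    {"dx": 0, "dy": 0, "dz": 0, "wx": 0, "wy": 0, "wz": 0, "hand": 50},
    {"dx": 0, "dy": 0, "dz": 0, "wx": 0, "wy": 0, "wz": 0, "hand": 50},
    {"dx": 0, "dy": 0, "dz": 0, "wx": 0, "wy": 0, "wz": 0, "hand": 50},
    {"dx": 0, "dy": 0, "dz": 0, "wx": 0, "wy": 0, "wz": 0, "hand": 50},
    {"dx": 0, "dy": 0, "dz": 0, "wx": 0, "wy": 0, "wz": 0, "hand": 50},
    {"dx": 0, "dy": 0, "dz": 0, "wx": 0, "wy": 0, "wz": 0, "hand": 50},
    {"dx": 0, "dy": 0, "dz": 0, "wx": 0, "wy": 0, "wz": 0, "hand": 50},
    {"dx": 0, "dy": 0, "dz": 0, "wx": 0, "wy": 0, "wz": 0, "hand": 50},
    {"dx": 0, "dy": 0, "dz": 0, "wx": 0, "wy": 0, "wz": 0, "hand": 50},
    {"dx": 0, "dy": 0, "dz": 0, "wx": 0, "wy": 0, "wz": 0, "hand": 50},
    {"dx": 0, "dy": 0, "dz": 0, "wx": 0, "wy": 0, "wz": 0, "hand": 50},
    {"dx": 0, "dy": 0, "dz": 0, "wx": 0, "wy": 0, "wz": 0, "hand": 50},
    {"dx": 0, "dy": 0, "dz": 0, "wx": 0, "wy": 0, "wz": 0, "hand": 50}
  ]
}}

```text
clock: 20.0
eef_pos: [0.4559, -0.2547, 0.1815]
tool_rot: [0.708, 0.594, 0.293, -0.246]
ft_force: [0.3, 0.2, 0.4]
grip_width: 0.0501
grasp_force: 0.0
```

```bash
cat >> h.py <<'E'
def tp(n,a0=255,a1=361,st=3):
    g=cv2.imread(f'pics/{n}_top.png').min(axis=2).astype(np.float32)
    for k in (-.005,.005): print([(a%360,int(cv2.remap(g,*[np.float32([v]) for v in proj('top',C+k*U+.075*R.from_rotvec(np.radians(a)*U).apply([0,0,1]))],1)[0,0])) for a in range(a0,a1,st)])
E
python3 - <<'E' 2>/dev/null
from h import *
mark('m9'); prof('m9',200,361,5); tp('m9')
mark('m10'); a=[cv2.imread(f'pics/m{k}_top.png')[175:255,280:340].astype(int) for k in (9,10)]; print(abs(a[0]-a[1]).max())
row(C,-10,0,.12); row(C,-10,-25,.12); row(C,-10,20,.12)
E
```

```text
{'sideface': (np.float64(-139.1), 136, np.float64(52.0), 97, 47), 'siderim': (np.float64(50.3), 74, np.float64(69.0), 19, 61), 'toprim': (np.float64(63.7), 35, np.float64(-75.0), 30, 67)}
m9 0.045 [47, 77, 133, 169, 181, 165, 125, 82, 56, 44, 44, 45, 44, 47, 56, 64, 69, 72, 72, 66, 60, 54, 49, 44, 41, 40, 39, 38, 38, 39, 40, 41, 42]
m9 0.058 [45, 49, 94, 159, 182, 165, 114, 68, 47, 46, 46, 45, 49, 55, 63, 67, 71, 75, 70, 62, 54, 47, 44, 41, 39, 38, 38, 38, 38, 38, 38, 39, 38]
m9 0.068 [55, 52, 72, 144, 180, 165, 112, 60, 50, 50, 49, 51, 54, 57, 63, 75, 83, 83, 76, 66, 57, 51, 47, 45, 42, 39, 38, 38, 39, 38, 40, 40, 39]
[(255, 91), (258, 92), (261, 93), (264, 93), (267, 93), (270, 93), (273, 92), (276, 91), (279, 91), (282, 93), (285, 95), (288, 93), (291, 88), (294, 81), (297, 72), (300, 67), (303, 64), (306, 65), (309, 65), (312, 64), (315, 64), (318, 63), (321, 64), (324, 64), (327, 63), (330, 63), (333, 63), (336, 63), (339, 64), (342, 65), (345, 67), (348, 68), (351, 68), (354, 70), (357, 70), (0, 69)]
[(255, 90), (258, 89), (261, 89), (264, 89), (267, 89), (270, 89), (273, 90), 
[... 242 characters left out ...]
(342, 64), (345, 65), (348, 65), (351, 68), (354, 69), (357, 69), (0, 69)]
{'sideface': (np.float64(-139.1), 136, np.float64(52.0), 97, 47), 'siderim': (np.float64(50.3), 74, np.float64(70.0), 18, 61), 'toprim': (np.float64(63.7), 35, np.float64(-75.0), 31, 67)}
3
{'dx': np.float64(1.71), 'dy': np.float64(-0.02), 'dz': np.float64(0.61), 'wx': np.float64(-0.0), 'wy': np.float64(-9.0), 'wz': np.float64(0.0)}
{'dx': np.float64(2.27), 'dy': np.float64(-0.02), 'dz': np.float64(1.49), 'wx': np.float64(-0.0), 'wy': np.float64(-14.0), 'wz': np.float64(0.0)}
{'dx': np.float64(1.02), 'dy': np.float64(-0.02), 'dz': np.float64(0.13), 'wx': np.float64(-0.0), 'wy': np.float64(-5.0), 'wz': np.float64(0.0)}
```

The second stop has the mark at about 285° and the first was at 241°. Halfway is 263°, with a dead band of ±22°, which fits the given 18–29°. I'll grip at tilt +20° and turn −22°.

{"name": "drive_tool", "arguments": {
  "rows": [
    {"dx": 0.3, "dy": 0, "dz": 0, "wx": 0, "wy": -1.2, "wz": 0, "hand": 50},
    {"dx": 0.6, "dy": 0, "dz": 0, "wx": 0, "wy": -2.6, "wz": 0, "hand": 50},
    {"dx": 0.85, "dy": 0, "dz": 0.08, "wx": 0, "wy": -4, "wz": 0, "hand": 50},
    {"dx": 1.02, "dy": -0.02, "dz": 0.13, "wx": 0, "wy": -5, "wz": 0, "hand": 50},
    {"dx": 1.02, "dy": -0.02, "dz": 0.13, "wx": 0, "wy": -5, "wz": 0, "hand": 50},
    {"dx": 1.02, "dy": -0.02, "dz": 0.13, "wx": 0, "wy": -5, "wz": 0, "hand": 50}
  ]
}}

```text
clock: 20.8
eef_pos: [0.462, -0.2139, 0.2135]
tool_rot: [0.754, 0.634, 0.133, -0.111]
ft_force: [0.3, -0.1, -0.3]
grip_width: 0.0499
grasp_force: 0.0
```

```bash
python3 - <<'E' 2>/dev/null
from h import *
row(C,-10,20,.0325)
for t in (15,10,5,0,-2): row(C-[0,0,.001],-10,t,.0325,(C,-10,20,.0325))
E
```

```text
{'dx': np.float64(-0.01), 'dy': np.float64(0.0), 'dz': np.float64(1.76), 'wx': np.float64(0.0), 'wy': np.float64(-0.0), 'wz': np.float64(0.02)}
{'dx': np.float64(0.05), 'dy': np.float64(-0.0), 'dz': np.float64(0.02), 'wx': np.float64(-0.0), 'wy': np.float64(-1.0), 'wz': np.float64(0.0)}
{'dx': np.float64(0.11), 'dy': np.float64(-0.0), 'dz': np.float64(0.03), 'wx': np.float64(-0.0), 'wy': np.float64(-2.0), 'wz': np.float64(0.0)}
{'dx': np.float64(0.16), 'dy': np.float64(-0.0), 'dz': np.float64(0.04), 'wx': np.float64(0.0), 'wy': np.float64(-3.0), 'wz': np.float64(-0.0)}
{'dx': np.float64(0.22), 'dy': np.float64(-0.0), 'dz': np.float64(0.06), 'wx': np.float64(0.0), 'wy': np.float64(-4.0), 'wz': np.float64(-0.0)}
{'dx': np.float64(0.24), 'dy': np.float64(-0.0), 'dz': np.float64(0.07), 'wx': np.float64(-0.0), 'wy': np.float64(-4.4), 'wz': np.float64(0.0)}
```

{"name": "drive_tool", "arguments": {
  "rows": [
    {"dx": 0, "dy": 0, "dz": 0.7, "wx": 0, "wy": 0, "wz": 0, "hand": 50},
    {"dx": 0, "dy": 0, "dz": 1.4, "wx": 0, "wy": 0, "wz": 0, "hand": 50},
    {"dx": 0, "dy": 0, "dz": 1.75, "wx": 0, "wy": 0, "wz": 0, "hand": 50},
    {"dx": 0, "dy": 0, "dz": 1.75, "wx": 0, "wy": 0, "wz": 0, "hand": 50},
    {"dx": 0, "dy": 0, "dz": 1.75, "wx": 0, "wy": 0, "wz": 0, "hand": 10},
    {"dx": 0, "dy": 0, "dz": 1.75, "wx": 0, "wy": 0, "wz": 0, "hand": 10},
    {"dx": 0, "dy": 0, "dz": 1.75, "wx": 0, "wy": 0, "wz": 0, "hand": 10},
    {"dx": 0, "dy": 0, "dz": 1.75, "wx": 0, "wy": 0, "wz": 0, "hand": 10},
    {"dx": 0, "dy": 0, "dz": 1.75, "wx": 0, "wy": 0, "wz": 0, "hand": 10},
    {"dx": 0, "dy": 0, "dz": 1.75, "wx": 0, "wy": 0, "wz": 0, "hand": 10}
  ]
}}

```text
clock: 21.8
eef_pos: [0.4678, -0.1862, 0.1317]
tool_rot: [0.755, 0.633, 0.133, -0.11]
ft_force: [-0.7, -5.2, 4.2]
grip_width: 0.0192
grasp_force: 61.2
```

```bash
python3 - <<'E' 2>/dev/null
from h import *
mark('m11'); prof('m9',255,311,5,(.058,.068)); prof('m11',255,311,5,(.058,.068)); tp('m11',270,310)
E
```

```text
{'sideface': (np.float64(-138.3), 136, np.float64(-129.0), 82, 52), 'siderim': (np.float64(45.5), 27, np.float64(55.0), 20, 72), 'toprim': (np.float64(22.7), 40, np.float64(13.0), 32, 65)}
m9 0.058 [45, 49, 55, 63, 67, 71, 75, 70, 62, 54, 47, 44]
m9 0.068 [51, 54, 57, 63, 75, 83, 83, 76, 66, 57, 51, 47]
m11 0.058 [48, 46, 41, 43, 59, 76, 81, 78, 76, 74, 74, 71]
m11 0.068 [50, 41, 46, 66, 79, 83, 87, 92, 95, 97, 95, 93]
[(270, 90), (273, 89), (276, 89), (279, 89), (282, 90), (285, 92), (288, 91), (291, 86), (294, 79), (297, 70), (300, 64), (303, 62), (306, 62), (309, 62)]
[(270, 86), (273, 87), (276, 88), (279, 90), (282, 92), (285, 92), (288, 91), (291, 89), (294, 82), (297, 76), (300, 73), (303, 71), (306, 70), (309, 70)]
```

Before finishing I'll turn +25° while gripped so the top camera can read the second stop accurately.

{"name": "drive_tool", "arguments": {
  "rows": [
    {"dx": -0.06, "dy": 0, "dz": 0.01, "wx": 0, "wy": 1, "wz": 0, "hand": 10},
    {"dx": -0.11, "dy": 0, "dz": 0.02, "wx": 0, "wy": 2, "wz": 0, "hand": 10},
    {"dx": -0.17, "dy": 0, "dz": 0.03, "wx": 0, "wy": 3, "wz": 0, "hand": 10},
    {"dx": -0.22, "dy": 0, "dz": 0.05, "wx": 0, "wy": 4, "wz": 0, "hand": 10},
    {"dx": -0.27, "dy": 0, "dz": 0.07, "wx": 0, "wy": 5, "wz": 0, "hand": 10},
    {"dx": -0.27, "dy": 0, "dz": 0.07, "wx": 0, "wy": 5, "wz": 0, "hand": 10},
    {"dx": -0.27, "dy": 0, "dz": 0.07, "wx": 0, "wy": 5, "wz": 0, "hand": 10}
  ]
}}

```text
clock: 22.6
eef_pos: [0.4659, -0.1983, 0.1226]
tool_rot: [0.708, 0.593, 0.294, -0.245]
ft_force: [-0.4, -7.1, 4.0]
grip_width: 0.0189
grasp_force: 61.9
```

```bash
python3 - <<'E' 2>/dev/null
from h import *
mark('m12'); tp('m12',290,340,3)
z=R.from_quat(bot.get_obs()['tool_rot']).as_matrix()[:,2];print(np.degrees(np.arctan2((z@np.cross([0,0,1],U)),-z[2])))
for t in range(40,-11,-5): row(C-[0,0,.001],-10,t,.0325,(C,-10,45,.0325))
E
```

```text
{'sideface': (np.float64(-144.0), 68, np.float64(-51.0), 22, 49), 'siderim': (np.float64(-28.7), 33, np.float64(82.0), 29, 47), 'toprim': (np.float64(-48.4), 52, np.float64(67.0), 25, 65)}
[(290, 65), (293, 64), (296, 64), (299, 64), (302, 67), (305, 81), (308, 100), (311, 116), (314, 111), (317, 87), (320, 70), (323, 62), (326, 61), (329, 62), (332, 61), (335, 61), (338, 62)]
[(290, 67), (293, 68), (296, 70), (299, 71), (302, 75), (305, 84), (308, 106), (311, 118), (314, 111), (317, 90), (320, 72), (323, 67), (326, 68), (329, 71), (332, 68), (335, 63), (338, 62)]
44.8763453020412
{'dx': np.float64(0.04), 'dy': np.float64(0.0), 'dz': np.float64(0.02), 'wx': np.float64(0.0), 'wy': np.float64(-1.0), 'wz': np.float64(-0.0)}
{'dx': np.float64(0.1), 'dy': np.float64(-0.0), 'dz': np.float64(0.02), 'wx': np.float64(0.0), 'wy': np.float64(-2.0), 'wz': np.float64(-0.0)}
{'dx': np.float64(0.15), 'dy': np.float64(-0.0), 'dz': np.float64(0.04), 'wx': np.float64(-0.0), 'wy': np.float64(-3.0), 'wz': np.float64(-0.0)}
{'dx': np.float64(0.21), 'dy': np.float64(-0.0), 'dz': np.float64(0.05), 'wx': np
[... 372 characters left out ...]
6), 'dy': np.float64(-0.0), 'dz': np.float64(0.13), 'wx': np.float64(-0.0), 'wy': np.float64(-7.0), 'wz': np.float64(-0.0)}
{'dx': np.float64(0.4), 'dy': np.float64(-0.0), 'dz': np.float64(0.17), 'wx': np.float64(0.0), 'wy': np.float64(-8.0), 'wz': np.float64(-0.0)}
{'dx': np.float64(0.45), 'dy': np.float64(-0.0), 'dz': np.float64(0.2), 'wx': np.float64(-0.0), 'wy': np.float64(-9.0), 'wz': np.float64(-0.0)}
{'dx': np.float64(0.48), 'dy': np.float64(-0.0), 'dz': np.float64(0.25), 'wx': np.float64(0.0), 'wy': np.float64(-10.0), 'wz': np.float64(-0.0)}
{'dx': np.float64(0.52), 'dy': np.float64(0.0), 'dz': np.float64(0.29), 'wx': np.float64(-0.0), 'wy': np.float64(-11.0), 'wz': np.float64(-0.0)}
```

The mark reads 311.6° after +25°, so the second stop was 286.7° and the target is 263.9°. That needs a turn of −47.7°.

{"name": "drive_tool", "arguments": {
  "rows": [
    {"dx": 0.04, "dy": 0, "dz": 0.02, "wx": 0, "wy": -1, "wz": 0, "hand": 10},
    {"dx": 0.1, "dy": 0, "dz": 0.02, "wx": 0, "wy": -2, "wz": 0, "hand": 10},
    {"dx": 0.15, "dy": 0, "dz": 0.04, "wx": 0, "wy": -3, "wz": 0, "hand": 10},
    {"dx": 0.21, "dy": 0, "dz": 0.05, "wx": 0, "wy": -4, "wz": 0, "hand": 10},
    {"dx": 0.26, "dy": 0, "dz": 0.08, "wx": 0, "wy": -5, "wz": 0, "hand": 10},
    {"dx": 0.31, "dy": 0, "dz": 0.1, "wx": 0, "wy": -6, "wz": 0, "hand": 10},
    {"dx": 0.36, "dy": 0, "dz": 0.13, "wx": 0, "wy": -7, "wz": 0, "hand": 10},
    {"dx": 0.4, "dy": 0, "dz": 0.17, "wx": 0, "wy": -8, "wz": 0, "hand": 10},
    {"dx": 0.45, "dy": 0, "dz": 0.2, "wx": 0, "wy": -9, "wz": 0, "hand": 10},
    {"dx": 0.47, "dy": 0, "dz": 0.23, "wx": 0, "wy": -9.55, "wz": 0, "hand": 10},
    {"dx": 0.47, "dy": 0, "dz": 0.23, "wx": 0, "wy": -9.55, "wz": 0, "hand": 10},
    {"dx": 0.47, "dy": 0, "dz": 0.23, "wx": 0, "wy": -9.55, "wz": 0, "hand": 10}
  ]
}}

```text
clock: 23.9
eef_pos: [0.4706, -0.1733, 0.1339]
tool_rot: [0.766, 0.643, -0.019, 0.019]
ft_force: [-2.7, -4.7, 13.1]
grip_width: 0.0189
grasp_force: 63.1
```

```bash
python3 - <<'E' 2>/dev/null
from h import *
mark('m13'); prof('m13',235,311,5)
z=R.from_quat(bot.get_obs()['tool_rot']).as_matrix()[:,2];print(np.degrees(np.arctan2((z@np.cross([0,0,1],U)),-z[2])),bot.get_obs()['eef_pos']-C)
cv2.imwrite('pics/m13c.png',cv2.resize(cv2.imread('pics/m13_side.png')[180:290,190:300],None,fx=5,fy=5,interpolation=2))
E
```

```text
{'sideface': (np.float64(-138.3), 137, np.float64(-2.0), 92, 56), 'siderim': (np.float64(47.1), 24, np.float64(57.0), 14, 79), 'toprim': (np.float64(22.1), 116, np.float64(67.0), 112, 86)}
m13 0.045 [123, 72, 52, 55, 71, 90, 97, 92, 83, 72, 59, 48, 45, 44, 46, 49]
m13 0.058 [90, 53, 56, 72, 90, 101, 100, 81, 62, 51, 48, 48, 44, 41, 41, 42]
m13 0.068 [72, 55, 61, 74, 89, 94, 79, 65, 69, 73, 61, 51, 49, 50, 50, 49]
-2.9852565114852063 [0.00122992 0.0004505  0.03359165]
```

View pics/m13c.png

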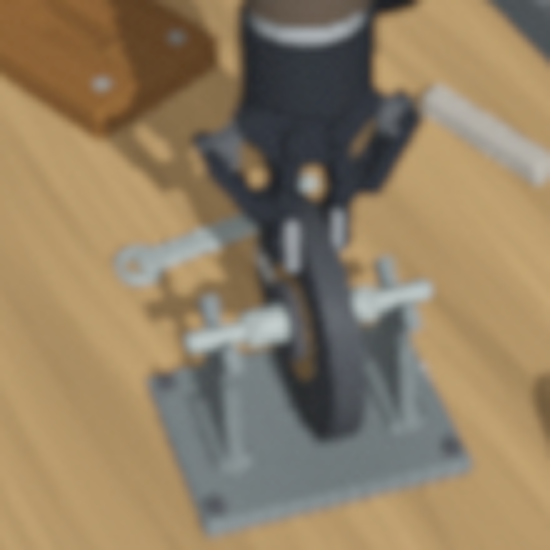

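The shaft lies in both notches at about (235,335) and (395,297), and the wheel is gripped. The mark on the face reads about 261°, which agrees with the target given the side camera's −3° offset. Handing in.

```bash
python3 -c "
from workcell import bot
print(bot.job_done())"
```

```text
the job is handed in; nothing more can be done
None
```

The arbor is seated in both notches and the job is handed in: I tried the wheel from both sides (mark at 241° and 287°) and left it gripped with the mark at about 264°, halfway between, so the heavy side should hang straight down within a few degrees; the judge's result was not shown.

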